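# Line up the filter holder's cover with a drift pin and fit its tie bolts

### The job

The cover of the stainless filter holder lies slightly turned, so its three bolt holes do not line up with those of the base. Work the tapered drift pin down through one of the holes until its collar sits on the cover, feeling your way and pressing no harder than a firm hand, so that the pin and not the gripper turns the cover into line. Then, leaving the pin fully home, put the two knob-headed bolts through the other holes until their knobs sit flat on the cover, without disturbing the things standing around.

Things in the scene. Friction and masses are not known exactly. Their poses are not given: they have to be found in the camera images.
- stand: Three-legged ring stand, fixed, that carries the stainless filter holder (does not move either): a base flange with a cover on it, discs 160 mm across. Origin on the bench under the ring's centre, z up. Faces above the bench: base 80 mm (12 mm thick), cover 90 mm (10 mm thick). Hub on the cover 52 mm across, hose barb to 46 mm above the cover; vent plug 34 mm from the centre, 15 mm tall.
- hole0 (a point): Where bolt hole 0 of the base would be with the holder square in its stand, at cover height (90 mm), 63 mm from the stand's centre; holes are 120 degrees apart. The holder was set in the ring by hand: the true holes lie up to 9.5 mm round the circle from here, either way (all three alike), and up to 1.2 mm sideways. Holes in base and cover: round, 12.6 mm across, right through; 50 mm free below.
- hole1 (a point): Where bolt hole 1 of the base would be with the holder square in its stand, at cover height (90 mm), 63 mm from the stand's centre; holes are 120 degrees apart. The holder was set in the ring by hand: the true holes lie up to 9.5 mm round the circle from here, either way (all three alike), and up to 1.2 mm sideways. Holes in base and cover: round, 12.6 mm across, right through; 50 mm free below.
- hole2 (a point): Where bolt hole 2 of the base would be with the holder square in its stand, at cover height (90 mm), 63 mm from the stand's centre; holes are 120 degrees apart. The holder was set in the ring by hand: the true holes lie up to 9.5 mm round the circle from here, either way (all three alike), and up to 1.2 mm sideways. Holes in base and cover: round, 12.6 mm across, right through; 50 mm free below.
- hub (a point): Top of the hose barb in the cover's middle, 136 mm above the bench (within 1.2 mm). The cover can only turn about the vertical through here, against O-ring friction (about 8 N sideways at a hole), and stays put. At first it is anticlockwise of true from above: each cover hole 4 to 6 mm past its base hole. A point that misses the cover hole stops at 90 mm; one that enters it but misses the base hole, at 80 mm.
- drift_grip (a point): The drift pin (dark steel, 160 g), by a point on its axis in the middle of its handle, 30 mm above the underside of its collar: square handle 18 x 18 mm (flats along its x and y), reaching 60 mm over the collar's underside; collar 24 mm across, 6 mm thick. z along the pin, up. At the start the pin stands point down in the rack, its collar resting on the rack's top plate.
- drift_shoulder (a point): Point on the drift pin's axis at the underside of its collar. Below it the pin is plain, 11.4 mm across, for 24 mm, then tapers evenly over 35 mm down to 5.6 mm at a blunt, rounded point.
- drift_tip (a point): The drift pin's point: 60 mm below the underside of its collar, on the axis.
- bolt1_grip (a point): Tie bolt 1 (stainless, 90 g), by the centre of its knurled knob: knob 22 mm across and 32 mm tall, this point 16 mm above its flat underside. z along the bolt, up. At the start it stands in the rack, knob up, the knob's underside on the rack's top plate.
- bolt2_grip (a point): Tie bolt 2 (stainless, 90 g), by the centre of its knurled knob: knob 22 mm across and 32 mm tall, this point 16 mm above its flat underside. z along the bolt, up. At the start it stands in the rack, knob up, the knob's underside on the rack's top plate.
- bolt1_shoulder (a point): Point on the axis of tie bolt 1 at the flat underside of its knob. Below it the shank is 10 mm across and 40 mm long, its last 5 mm chamfered to 6 mm. The bolts are smooth here and drop in: nuts go on from below later.
- bolt2_shoulder (a point): Point on the axis of tie bolt 2 at the flat underside of its knob. Below it the shank is 10 mm across and 40 mm long, its last 5 mm chamfered to 6 mm. The bolts are smooth here and drop in: nuts go on from below later.
- rack: White plastic test-tube rack, 196 mm long (its x), 72 mm deep (its y), top plate 76 mm above the bench, fixed to the bench. Origin under its centre. The drift pin and the two bolts stand in three of its 14 mm holes, along its middle row: at x = -63, 0 and +63 mm, in any order.
- reagent_bottle: Bystander: white plastic reagent bottle, 88 mm across, 167 mm tall, loose. Origin under its centre.
- tip_box: Bystander: blue pipette-tip box, 122 x 84 x 70 mm, loose. Origin under its centre.
- timer: Bystander: small grey bench timer lying flat, 62 x 78 x 24 mm, loose. Origin under its centre.
- nut_dish: Bystander: shallow glass dish with three nuts, 92 mm across, 16 mm tall, loose. Origin under its centre.

How it is judged:
On the way, in this order (a step that is already met when the one before it is completed fails the run):
1. the drift pin is fully home through one pair of holes, its collar on the cover (z of drift_shoulder in the frame of stand between 0.085 and 0.092 m and horizontal distance between drift_shoulder and stand between 0.057 and 0.069 m and angle between drift_shoulder's own z axis and vertical below 0.06 rad), for 0.2 s.
2. with the pin still home, the first tie bolt is seated in another hole (all of step 1 and ((z of bolt1_shoulder in the frame of stand between 0.085 and 0.092 m and horizontal distance between bolt1_shoulder and stand between 0.057 and 0.069 m and angle between bolt1_shoulder's own z axis and vertical below 0.06 rad) or (z of bolt2_shoulder in the frame of stand between 0.085 and 0.092 m and horizontal distance between bolt2_shoulder and stand between 0.057 and 0.069 m and angle between bolt2_shoulder's own z axis and vertical below 0.06 rad))), for 0.2 s.
At the end, for the whole second after the job is handed in: The drift pin and both tie bolts stand upright (within 0.06 rad) in the holes, one in each: the underside of the collar or knob not more than 2 mm above the cover's face, its axis 63 mm from the stand's centre within 6 mm; all at rest (all of step 1 and z of bolt1_shoulder in the frame of stand between 0.085 and 0.092 m and horizontal distance between bolt1_shoulder and stand between 0.057 and 0.069 m and angle between each of bolt1_shoulder, bolt2_shoulder's own z axis and vertical below 0.06 rad and z of bolt2_shoulder in the frame of stand between 0.085 and 0.092 m and horizontal distance between bolt2_shoulder and stand between 0.057 and 0.069 m and linear speed of each of drift, bolt1, bolt2 below 0.02 m/s); the robot touches nothing.
It fails at once if the drift pin was forced: it pressed on the cover or the base with more than 40 N (contact force between drift and holder above 40 N).
It fails at once if a bolt was forced or dropped hard on the cover or the base (more than 40 N) (contact force between any of bolt1, bolt2 and holder above 40 N).
It fails at once if the gripper itself pushed or turned the cover (fingers on it with more than 5 N) (contact force between the fingers and holder above 5 N).
It fails at once if a bystander was disturbed (moved more than 30 mm) (distance of any of reagent_bottle, tip_box, timer, nut_dish from where it was at the start of the episode above 0.03 m).
It also fails if it takes over 72 s, if anything falls off the work surface, if the arm or the gripper's body presses on something with over 40 N, if the wrist force passes 120 N, or if a joint passes its speed limit or range.

### The arm

A 7-joint arm with a two-finger parallel gripper is mounted at the origin on the work surface. World frame = base frame: x ahead of the robot, y to its left, z up, the work surface at z = 0. Lengths are in m, angles in rad, forces in N, time in s.
With the tool pointing down it reaches from about 0.4 to 0.925 m from the base axis. Payload 5.6 kg.
Tool frame: the origin (TCP) lies at the very end of the fingers, on their centre line; the grasp point (between the pads) lies 19 mm behind it; z points along the fingers, y is the direction in which the jaws open and shut (so a half turn about z gives the same grasp; the last joint's range is limited). The gripper opens to 85 mm and grips with 20 to 120 N. Pads are 22 mm wide; open, the fingers measure 114 mm over their backs; the gripper's body (76 mm by 85 mm) begins 54 mm behind the grasp point. The pads swing forward as they close: fully open they stand 13 mm farther back than shut.
Start: joints at [-1.201, 0.468, -0.012, 1.603, 0.006, 1.071, -0.056], TCP at [0.261, 0.595, 0.231] pointing down, gripper open.
Joint ranges: [-2.53, 2.53], [-0.31, 2.02], [-1.57, 1.55], [0.28, 2.44], [-1.29, 4.43], [0.15, 1.84], [-2.92, 2.92]. Speed limits (rad/s): [2.57, 2.57, 3.14, 3.14, 3.14, 3.14, 3.14].

### API

Orientations are given as a unit quaternion [x, y, z, w].
In Python, from rig import telemetry, imaging, robot gives the robot as it stands.
- The arm moves only by the shell command python3 -m inch 'ROWS' [FORCE]. ROWS is text: rows parted by semicolons, each of 7 numbers parted by spaces: the opening, from 0 (shut) to 1 (fully open), then the shift along the tool's x, y, z each as a share of 750 mm, from -1 to 1, then the turn, a rotation vector about the tool's x, y, z each as a share of 45 degrees, from -1 to 1. A call has 1 to 12 rows; each row is the pose to reach, as a shift and turn from the pose commanded when the call began, along the tool's axes at that moment; what a row does not reach only later rows make up. A row lasts 1/8 s, in which the tool goes at most 62.5 mm and 10.7 degrees, less where a joint would pass 70% of its speed; a pose out of reach is approached as far as the arm can. A call with a number of a shift or a turn outside -1 to 1 is refused whole. A call with a gripper value outside its range is refused whole. The fingers move at their own pace and stop on an object; FORCE is the grip in N (left out, the last holds). Time passes only in rows, so rows that repeat a pose let the fingers close. It gives the time, the measured TCP pose, the force and the opening at its end, in the units of the state.
- telemetry.sense(): the state, without advancing time (a new reading comes with each control period).
- imaging.camera(name): name is "scene" or "top" or "wrist"; returns a dict with "img" (384x512x3 uint8, blue, green, red), "range_z" (384x512 float32, m along the optical axis (not along the pixel's ray), 0 where there is no reading), "intrinsics" (3x3 intrinsics, pixels), "origin" and "orientation" of the camera in the world. Camera axes: x right, y down, z forward; pixel columns grow to the right and rows downward; lengths in m; the calibration is good to about 2 mm. A picture is of the moment at which its call begins.
- robot.job_done(): hands the job in, once; it reports no verdict.
The state is a dict: "clock": time; "q": joint angles; "dq": joint speeds; "joint_torque": joint torques, N m; "eef_pos": TCP position; "tcp_rot": TCP orientation; "force": force on the tool from outside, world axes, zero at the start; "moment": the same for the moment, N m; "grip_width": opening from 0.0 (shut) to 1.0 (fully open).
Only numpy, scipy, OpenCV 4.12 (cv2) and the standard library are available. Lean on these libraries where they do the work, as an engineer would, in place of code of your own. Each camera call takes 0.05 s, during which the arm holds its last target.

## Working session

There is one attempt and no reset: what is moved stays moved. The work goes in short steps, Python scripts to look and compute and a shell command to move; the robot and the scene stay as the last step left them, time stands still between calls to the robot, and variables do not carry over. Pictures are saved under pics/ and viewed, and the job is handed in when it is done.

```bash
ls; mkdir -p pics
cat > h.py <<'E'
import numpy as np,cv2
from rig import telemetry, imaging, robot
from scipy.spatial.transform import Rotation as R
def cam(n,f=None):
    c=imaging.camera(n)
    if f: cv2.imwrite('pics/'+f,c['img'])
    return c
def save(n):
    c=imaging.camera(n); np.savez('pics/%s.npz'%n,**c); cv2.imwrite('pics/%s.png'%n,c['img']); return c
def ray(c,u,v):
    K=c['intrinsics'];d=np.linalg.inv(K)@np.array([u,v,1.]);return R.from_quat(c['orientation']).as_matrix()@d
def onz(c,u,v,z):
    d=ray(c,u,v);o=np.array(c['origin']);return o+d*(z-o[2])/d[2]
def cloud(c):
    K=c['intrinsics'];v,u=np.mgrid[0:384,0:512];P=np.stack([u,v,np.ones_like(u)],-1)@np.linalg.inv(K).T
    P=P*c['range_z'][...,None];return P@R.from_quat(c['orientation']).as_matrix().T+np.array(c['origin'])
def proj(c,p):
    q=R.from_quat(c['orientation']).as_matrix().T@(np.array(p)-np.array(c['origin']));q=c['intrinsics']@q;return q[:2]/q[2]
E
python3 - <<'E'
from h import *
for n in ['scene','top','wrist']:
    c=save(n);print(n,c['origin'],c['orientation'],c['intrinsics'])
s=telemetry.sense();print(s)
E
```

```text
pics
scene [ 1.44718803 -0.39009605  0.83225626] [ 0.76479598  0.47171131 -0.24113087 -0.36664896] [[416.27492992   0.         254.38681815]
 [  0.         416.27492992 186.98801051]
 [  0.           0.           1.        ]]
top [ 0.36644242 -0.00785817  1.75302434] [-0.70309015  0.7076016  -0.04479347  0.05438538] [[486.37462737   0.         265.68370158]
 [  0.         486.37462737 185.26550762]
 [  0.           0.           1.        ]]
wrist [0.18336417 0.62983763 0.37308361] [0.82541624 0.53991455 0.08962272 0.13837658] [[273.11090497   0.         260.98843105]
 [  0.         273.11090497 191.44157593]
 [  0.           0.           1.        ]]
{'clock': 0.15, 'q': array([-1.20105895,  0.46820794, -0.0116021 ,  1.60341935,  0.00597089,
        1.07140367, -0.0563037 ]), 'dq': array([-0.00069937, -0.00281057, -0.00068005, -0.00232031, -0.00133365,
       -0.00231139, -0.00017963]), 'joint_torque': array([-8.74206376e-05, -5.32791817e+01,  2.10615242e-02, -2.51553011e+01,
        1.14551376e-02,  5.55743361e-03, -3.04922935e-05]), 'eef_pos': array([0.26060245, 0.59499545, 0.23053269]), 'tcp_rot': array([ 2.04947735e-01,  9.78772667e-01, -6.94097435e-04, -1.04034015e-04]), 'force': array([-0.05751648,  0.3108384 , -0.87183262]), 'moment': array([0.06400998, 0.02402908, 0.01143974]), 'grip_width': 0.9990858246580012}
```

View pics/top.png

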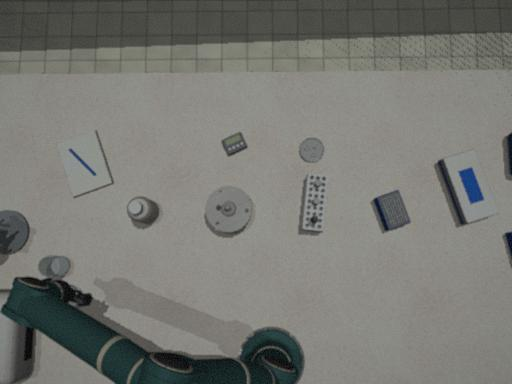

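View pics/scene.png

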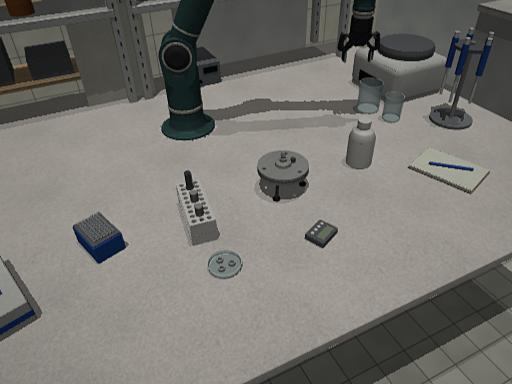

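View pics/wrist.png

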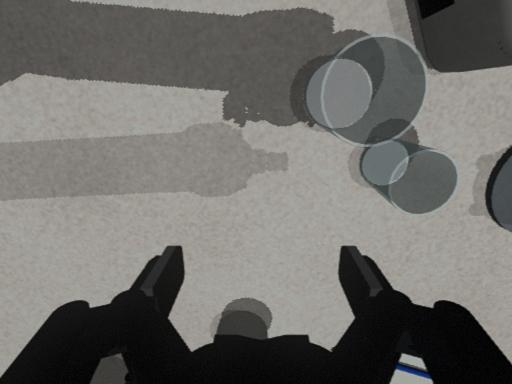

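Top view: holder at about (229,210), rack about (315,205), the dark drift handle at its robot-side end (314,220). Dish at (311,150), bottle (141,211), timer (234,143).

Run:
```python
from h import *
c=np.load('pics/top.npz')
im=c['img']
a=cv2.resize(im[170:250,190:340],None,fx=5,fy=5,interpolation=cv2.INTER_CUBIC)
cv2.imwrite('pics/topz.png',a)
P=cloud(c)
for n,uv in dict(hub=(229,209),rack1=(317,180),rack2=(314,230),dish=(311,150),timer=(234,143),bottle=(141,211)).items():
    print(n,P[uv[1],uv[0]].round(3), onz(c,*uv,0.09).round(3))
# cover-height pixels near holder
m=(abs(P[...,2]-0.09)<.008)
ys,xs=np.nonzero(m); k=(xs>195)&(xs<265)&(ys>170)&(ys<250); print(P[ys[k],xs[k]].min(0),P[ys[k],xs[k]].max(0))
s=np.load('pics/scene.npz')
b=cv2.resize(s['img'][140:250,165:325],None,fx=5,fy=5,interpolation=cv2.INTER_CUBIC)
cv2.imwrite('pics/scz.png',b)
```

```text
hub [0.518 0.138 0.115] [0.52  0.141 0.09 ]
rack1 [ 0.616 -0.162  0.108] [ 0.619 -0.163  0.09 ]
rack2 [ 0.447 -0.151  0.077] [ 0.446 -0.15   0.09 ]
dish [ 0.744 -0.152 -0.001] [ 0.724 -0.144  0.09 ]
timer [0.767 0.13  0.022] [0.752 0.124 0.09 ]
bottle [0.51  0.426 0.154] [0.515 0.444 0.09 ]
[0.44171874 0.06478673 0.08201762] [0.60077193 0.2242296  0.09798   ]
```

View pics/topz.png

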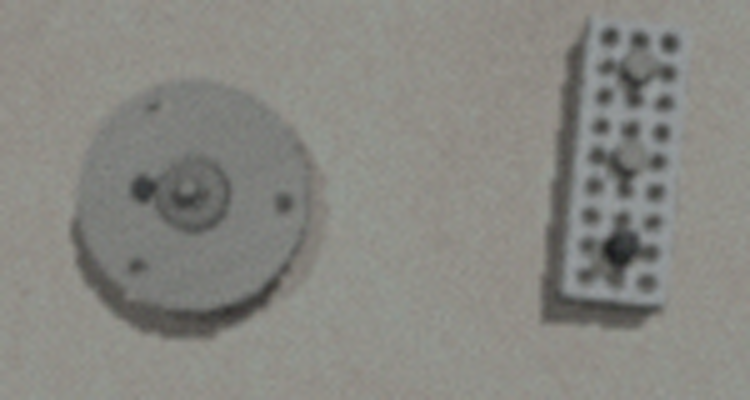

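View pics/scz.png

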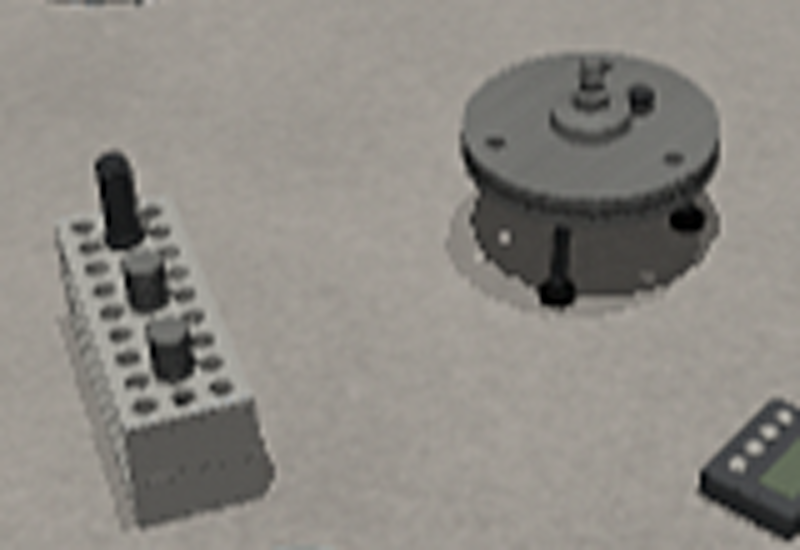

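```bash
cat >> h.py <<'E'
def plan(p,yaw=None):
    """shares to reach TCP p, pointing straight down with tool x at heading yaw deg"""
    s=telemetry.sense();M=R.from_quat(s['tcp_rot']).as_matrix();p=np.array(p)
    d=M.T@(p-s['eef_pos'])/0.75
    if yaw is None: yaw=np.degrees(np.arctan2(M[1,0],M[0,0]))
    y=np.radians(yaw);T=np.array([[np.cos(y),np.sin(y),0],[np.sin(y),-np.cos(y),0],[0,0,-1]])
    r=R.from_matrix(M.T@T).as_rotvec()/np.radians(45)
    print('t %.2f pos'%s['clock'],s['eef_pos'].round(4),'yaw %.1f'%np.degrees(np.arctan2(M[1,0],M[0,0])),'dist %.3f'%np.linalg.norm(p-s['eef_pos']))
    print('shift',d.round(4),'turn',r.round(4),'F',s['force'].round(2))
E
python3 - <<'E'
from h import *
c=np.load('pics/top.npz');P=cloud(c)
for n,uv,z in [('b1',(317.6,183),.108),('b2',(316.2,201),.108),('dr',(314,219),.136),('hA',(247,210.4),.09),('hB',(220.4,191),.09),('hC',(217.4,223),.09)]:
    print(n,onz(c,*uv,z).round(4))
m=(P[...,2]>.1)&(P[...,1]<-.1)&(P[...,1]>-.22)&(P[...,0]>.4)&(P[...,0]<.68)
for lo,hi in [(.4,.5),(.5,.57),(.57,.68)]:
    k=m&(P[...,0]>lo)&(P[...,0]<hi);print(P[k].mean(0).round(4),P[k].max(0)[2],k.sum())
k=(abs(P[...,2]-.09)<.006)&(P[...,1]>.05)&(P[...,1]<.24)&(P[...,0]>.4)&(P[...,0]<.65)
q=P[k];print('cover c',(q.max(0)+q.min(0))/2)
k=(abs(P[...,2]-.076)<.006)&(P[...,1]<-.1)&(P[...,1]>-.22)&(P[...,0]>.4)&(P[...,0]<.68)
print(cv2.minAreaRect(P[k][:,:2].astype(np.float32)))
plan([.53,-.155,.27],180)
E
```

```text
b1 [ 0.6055 -0.1634  0.108 ]
b2 [ 0.5438 -0.1574  0.108 ]
dr [ 0.4807 -0.1463  0.136 ]
hA [0.5149 0.0787 0.09  ]
hB [0.5827 0.1706 0.09  ]
hC [0.4724 0.18   0.09  ]
[ 0.4813 -0.1483  0.1319] 0.14378772696943387 35
[ 0.5443 -0.1555  0.1078] 0.11478913868078466 34
[ 0.6074 -0.1632  0.107 ] 0.11542190209469805 32
cover c [0.52124533 0.14418382 0.09001621]
((0.5451099872589111, -0.156082883477211), (0.07212843745946884, 0.19648225605487823), 83.39041900634766)
t 0.15 pos [0.2606 0.595  0.2305] yaw 156.3 dist 0.798
shift [-0.7302 -0.772  -0.0515] turn [-1.800e-03 -3.000e-04 -5.256e-01] F [-0.06  0.31 -0.87]
```

Run:
```python
from h import *
plan([.52,.14,.24],180)
```

```text
t 0.15 pos [0.2606 0.595  0.2305] yaw 156.3 dist 0.524
shift [-0.5602 -0.417  -0.012 ] turn [-1.800e-03 -3.000e-04 -5.256e-01] F [-0.06  0.31 -0.87]
```

```bash
python3 -m inch '0.6 -0.1 -0.07 -0.012 0 0 -0.1; 0.6 -0.2 -0.14 -0.012 0 0 -0.3; 0.6 -0.56 -0.417 -0.012 0 0 -0.525; 0.6 -0.56 -0.417 -0.012 0 0 -0.525; 0.6 -0.56 -0.417 -0.012 0 0 -0.525; 0.6 -0.56 -0.417 -0.012 0 0 -0.525; 0.6 -0.56 -0.417 -0.012 0 0 -0.525; 0.6 -0.56 -0.417 -0.012 0 0 -0.525; 0.6 -0.56 -0.417 -0.012 0 0 -0.525; 0.6 -0.56 -0.417 -0.012 0 0 -0.525; 0.6 -0.56 -0.417 -0.012 0 0 -0.525; 0.6 -0.56 -0.417 -0.012 0 0 -0.525' 40
python3 - <<'E'
from h import *
plan([.52,.14,.24],180)
c=save('wrist');cv2.imwrite('pics/w1.png',cv2.resize(c['img'],(800,600)))
c=np.load('pics/wrist.npz')
for n,p in dict(A=(.515,.0787,.09),B=(.5827,.1706,.09),C=(.4724,.18,.09)).items():print(n,proj(c,p))
E
```

```text
clock: 1.65
eef_pos: [0.5193, 0.1421, 0.2402]
tcp_rot: [-0.001, 1.0, 0.0, -0.0]
force: [0.6, 0.1, -0.2]
grip_width: 0.598
t 1.65 pos [0.5193 0.1421 0.2402] yaw -179.9 dist 0.002
shift [-0.0009 -0.0028  0.0002] turn [ 0.0005 -0.0006  0.0029] F [ 0.57  0.14 -0.22]
A [202.76376171 173.78128046]
B [283.79293968 228.95198349]
C [295.7668255  135.11684975]
```

View pics/w1.png

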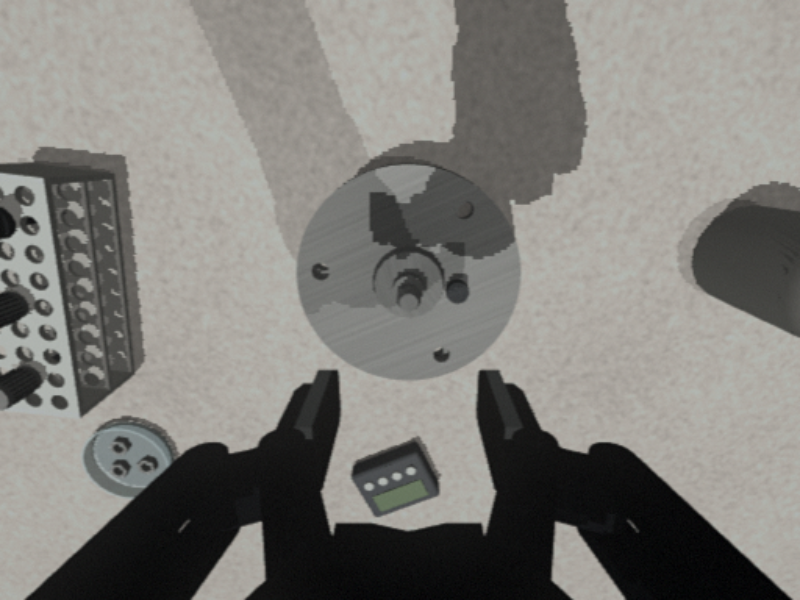

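Wrist view: cover with holes at (320,271), (442,355), (466,209), hub (409,283), vent plug (457,290). Zooming in on the holes.

Run:
```python
from h import *
c=np.load('pics/wrist.npz');im=c['img']
t=[cv2.convertScaleAbs(cv2.resize(im[v-11:v+11,u-11:u+11],(260,260),interpolation=cv2.INTER_NEAREST),alpha=1.6) for u,v in [(205,173),(283,227),(298,134)]]
cv2.imwrite('pics/holes.png',np.hstack(t))
g=cv2.cvtColor(im,cv2.COLOR_BGR2GRAY)
np.set_printoptions(linewidth=200)
for u,v in [(205,173),(283,227),(298,134)]:print(g[v-7:v+8,u-8:u+9])
```

```text
[[123 123 122 121 117 120 120 119 119 119 120 115 117 113 114 114 116]
 [120 120 119 120 119 121 119 119 120 120 116 115 113 113 114 115 116]
 [120 118 117 118 117 104  91  92 111 127 125 116 116 117 119 120 120]
 [117 120 119 106  81  59  47  49  78 129 146 134 121 122 123 122 122]
 [121 120 110  75  53  48  45  44  49  65  87 106 116 118 121 119 119]
 [118 114 103  67  51  51  55  53  46  44  49  47  70 100 117 121 117]
 [113 113  91  54  53  59  76  75  58  54  50  55  72 101 118 118 118]
 [116 115  87  48  48  53  60  64  80  96 100 108 112 114 119 117 114]
 [120 122  94  55  46  48  55  55  88 109 110 109 109 112 114 115 113]
 [121 123 101  68  48  46  46  49  57  62  63  60  59  82 107 116 117]
 [121 121 109  78  50  45  48  50  48  48  54  49  62  95 115 119 116]
 [116 119 118 101  71  54  51  46  46  48  47  54  78 108 120 116 116]
 [119 119 120 115 107  86  66  54  52  55  63  87 109 118 117 114 115]
 [117 118 116 116 115 116 107  99  93  94 107 118 116 116 117 116 116]
 [117 115 116 116 116 118 119 119 118 116 114 117 116 117 118 122 121]]
[[138 135 138 136 136 135 137 135 
[... 1142 characters left out ...]
76 79 78 78 78 78 76 79 69 61 62 70 78 82 82 80 80]
 [79 79 79 79 78 81 77 74 73 73 63 60 71 77 81 76 77]
 [79 81 80 81 78 76 75 70 73 73 73 58 61 75 80 78 78]
 [78 79 81 79 76 74 73 73 70 73 71 58 50 68 76 74 77]
 [75 78 78 77 73 73 76 75 73 72 70 57 51 65 79 75 78]
 [77 76 81 75 72 75 75 73 73 68 65 56 45 66 78 79 77]
 [79 79 78 77 74 72 74 73 71 69 63 50 56 69 78 77 79]
 [81 75 75 77 75 72 71 73 73 68 54 41 52 75 80 78 78]
 [75 73 72 76 73 74 71 70 67 54 40 45 65 77 76 77 81]
 [76 75 71 69 68 70 63 57 47 40 47 65 76 78 79 78 76]
 [76 76 78 67 57 48 46 42 45 53 69 77 78 77 78 80 77]
 [76 75 76 78 77 72 67 68 70 78 79 78 80 79 77 77 75]
 [78 75 77 77 78 77 79 76 75 79 77 78 77 78 79 77 79]]
```

View pics/holes.png

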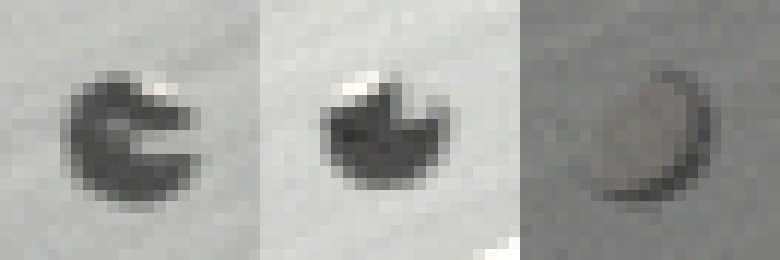

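Run:
```python
from h import *
from scipy.optimize import least_squares as L
c=np.load('pics/wrist.npz')
H=np.array([onz(c,*q,.09)[:2] for q in [(204.6,173.4),(282.1,226.6),(297.7,134.2)]])
print(H.round(4))
T=np.array(H)
def f(x):
    # A at angle a, B at a+120?
    return np.concatenate([x[:2]+.063*np.array([np.cos(x[2]+k*2*np.pi/3),np.sin(x[2]+k*2*np.pi/3)])-T[k] for k in range(3)])
r=L(f,[.52,.142,-1.67]);print(r.x, np.degrees(r.x[2]),(f(r.x)*1e3).round(2))
print('hub px',proj(c,[*r.x[:2],.136]))
# drift/bolts in this view
plan([.48,-.147,.25],173.5)
```

```text
[[0.5146 0.0808]
 [0.5796 0.1685]
 [0.4714 0.182 ]]
[ 0.52186762  0.14375555 -1.69064392] -96.86676114297107 [-0.22  0.44  0.19  0.01  0.03 -0.45]
hub px [261.50709263 193.52229812]
t 1.70 pos [0.5194 0.1419 0.2402] yaw -179.9 dist 0.292
shift [ 0.0534 -0.3851 -0.0131] turn [ 0.0004 -0.0003  0.1471] F [ 0.12  0.55 -0.45]
```

```bash
python3 -m inch '0.6 0.05 -0.385 -0.04 0 0 0.147; 0.6 0.05 -0.385 -0.04 0 0 0.147; 0.6 0.05 -0.385 -0.04 0 0 0.147; 0.6 0.05 -0.385 -0.04 0 0 0.147; 0.6 0.05 -0.385 -0.04 0 0 0.147; 0.6 0.05 -0.385 -0.04 0 0 0.147; 0.6 0.05 -0.385 -0.04 0 0 0.147' 40
python3 - <<'E'
from h import *
plan([.48,-.147,.25],173.5)
c=save('wrist');cv2.imwrite('pics/w2.png',cv2.resize(c['img'],(800,600)))
E
```

```text
clock: 2.58
eef_pos: [0.4826, -0.1469, 0.2702]
tcp_rot: [0.057, 0.998, 0.0, -0.0]
force: [-0.9, -0.0, -0.0]
grip_width: 0.603
t 2.58 pos [ 0.4826 -0.1469  0.2702] yaw 173.5 dist 0.020
shift [ 0.0034 -0.0006  0.0269] turn [ 0.0009 -0.0002 -0.0009] F [-0.91 -0.02 -0.01]
```

View pics/w2.png

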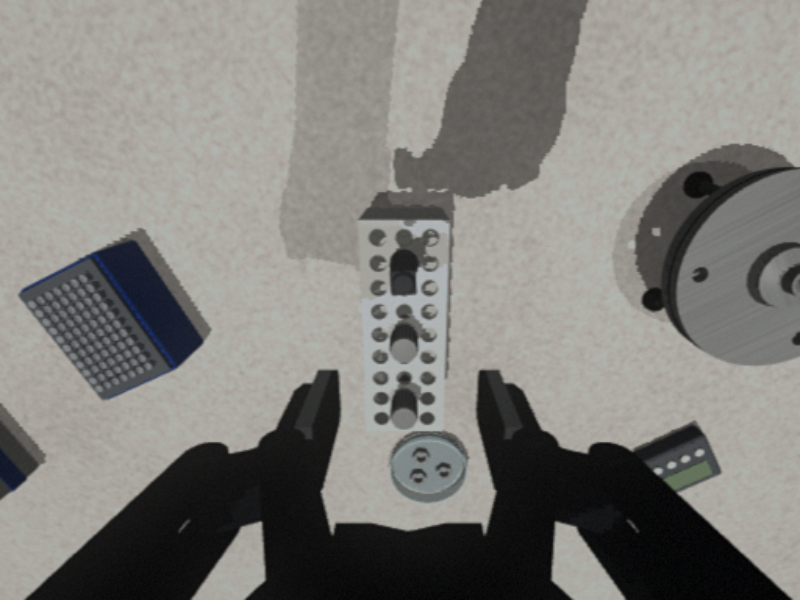

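Rack is aligned with the view. Drift handle's square top is at (404,283), its flats parallel to the image axes. Knob tops are at (405,348) and (405,415).

Run:
```python
from h import *
c=np.load('pics/wrist.npz');im=c['img']
cv2.imwrite('pics/z2.png',cv2.convertScaleAbs(cv2.resize(im[150:280,230:290],(360,780)[:2],interpolation=cv2.INTER_NEAREST)[:600],alpha=1.6))
for n,(u,v),z in [('dr',(404,283),.136),('b2',(404.5,348),.108),('b1',(404.5,415),.108)]:
    print(n,onz(c,u/1.5625-.2,v/1.5625-.2,z).round(4))
P=cloud(c)
for n,(lo,hi),zt in [('dr',(.42,.52),.13),('b2',(.52,.575),.105),('b1',(.58,.65),.105)]:
    k=(P[...,0]>lo)&(P[...,0]<hi)&(P[...,2]>zt)&(P[...,2]<zt+.03)&(P[...,1]<-.1)&(P[...,1]>-.2);print(n,P[k].mean(0),k.sum(),P[k].min(0),P[k].max(0))
```

```text
dr [ 0.4813 -0.1484  0.136 ]
b2 [ 0.5427 -0.1554  0.108 ]
b1 [ 0.6037 -0.1625  0.108 ]
dr [ 0.4811213  -0.14963099  0.13423703] 266 [ 0.47319159 -0.15914649  0.13002913] [ 0.49142996 -0.14062681  0.13806261]
b2 [ 0.54385173 -0.15727306  0.1078299 ] 224 [ 0.53412861 -0.16783948  0.10513905] [ 0.55478925 -0.1464457   0.10945546]
b1 [ 0.60604946 -0.16439038  0.10775944] 194 [ 0.59613129 -0.17475923  0.10502636] [ 0.61732317 -0.15429525  0.10997753]
```

View pics/z2.png

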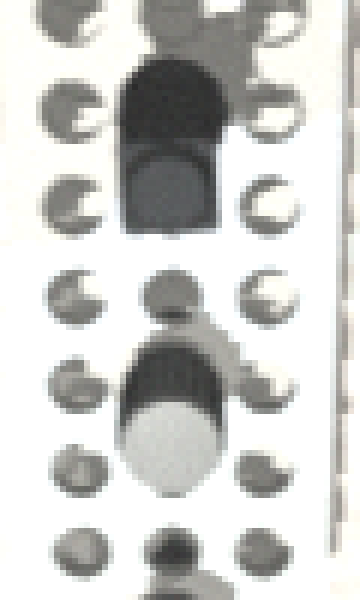

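Run:
```python
from h import *
plan([.4818,-.149,.095],173.5)
```

```text
t 2.62 pos [ 0.4827 -0.1464  0.2701] yaw 173.5 dist 0.175
shift [ 0.0007 -0.0037  0.2334] turn [ 0.0009 -0.0004  0.0005] F [ 1.   -0.09  0.3 ]
```

```bash
python3 -m inch '0.5 0.001 -0.0035 0.06 0 0 0; 0.5 0.001 -0.0035 0.14 0 0 0; 0.5 0.001 -0.0035 0.2 0 0 0; 0.5 0.001 -0.0035 0.2335 0 0 0; 0.5 0.001 -0.0035 0.2335 0 0 0; 0.15 0.001 -0.0035 0.2335 0 0 0; 0.05 0.001 -0.0035 0.2335 0 0 0; 0.05 0.001 -0.0035 0.2335 0 0 0; 0.05 0.001 -0.0035 0.2335 0 0 0; 0.05 0.001 -0.0035 0.2335 0 0 0' 80
python3 - <<'E'
from h import *
plan([.4818,-.149,.095],173.5)
c=save('wrist');cv2.imwrite('pics/w3.png',cv2.resize(c['img'],(800,600)))
E
```

```text
clock: 3.88
eef_pos: [0.4826, -0.1506, 0.0966]
tcp_rot: [0.058, 0.998, 0.0, 0.001]
force: [-0.5, 1.8, 7.7]
grip_width: 0.198
t 3.88 pos [ 0.4826 -0.1506  0.0966] yaw 173.4 dist 0.002
shift [0.0013 0.0021 0.0021] turn [ 0.0007  0.0037 -0.0029] F [-0.53  1.84  7.69]
```

View pics/w3.png

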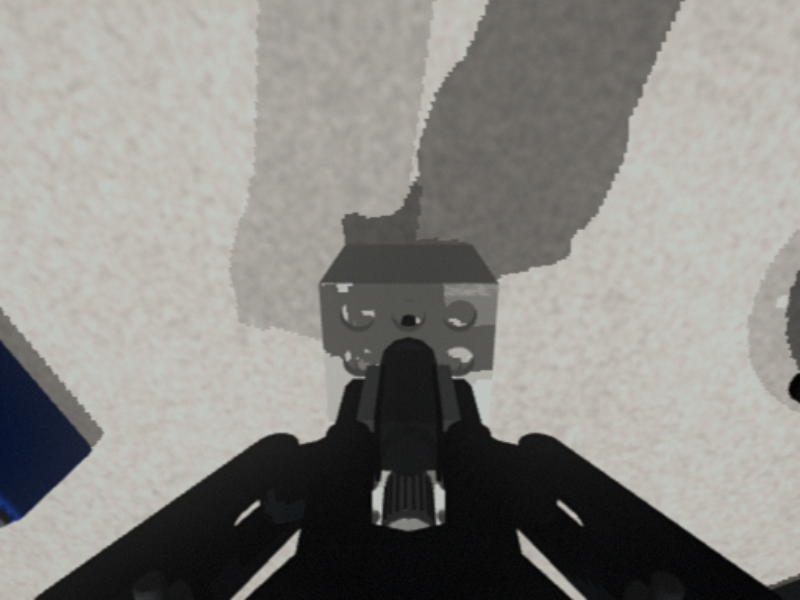

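```bash
python3 -m inch '0.05 0 0 -0.03 0 0 0; 0.05 0 0 -0.09 0 0 0; 0.05 0 0 -0.15 0 0 0; 0.05 0 0 -0.15 0 0 0; 0.05 0 0 -0.15 0 0 0' 80
python3 - <<'E'
from h import *
c=save('wrist');cv2.imwrite('pics/w4.png',cv2.resize(c['img'],(800,600)))
# target: overlap centre: base angle approx
ce=np.array([.5219,.1438])
for d in (0,2.5,5):
    a=np.radians(-96.87)-d/63; print(d,(ce+.063*np.array([np.cos(a),np.sin(a)])).round(4))
plan([.5119,.0814,.21],173.5)
E
```

```text
clock: 4.55
eef_pos: [0.4806, -0.1506, 0.2071]
tcp_rot: [0.058, 0.998, 0.0, -0.0]
force: [-0.6, -0.1, -1.9]
grip_width: 0.196
0 [0.5144 0.0813]
2.5 [0.5119 0.0816]
5 [0.5094 0.082 ]
t 4.60 pos [ 0.4803 -0.1505  0.2065] yaw 173.4 dist 0.234
shift [-0.0061  0.3121 -0.0045] turn [ 0.0003 -0.0029 -0.0032] F [ 0.55  0.77 -2.36]
```

View pics/w4.png

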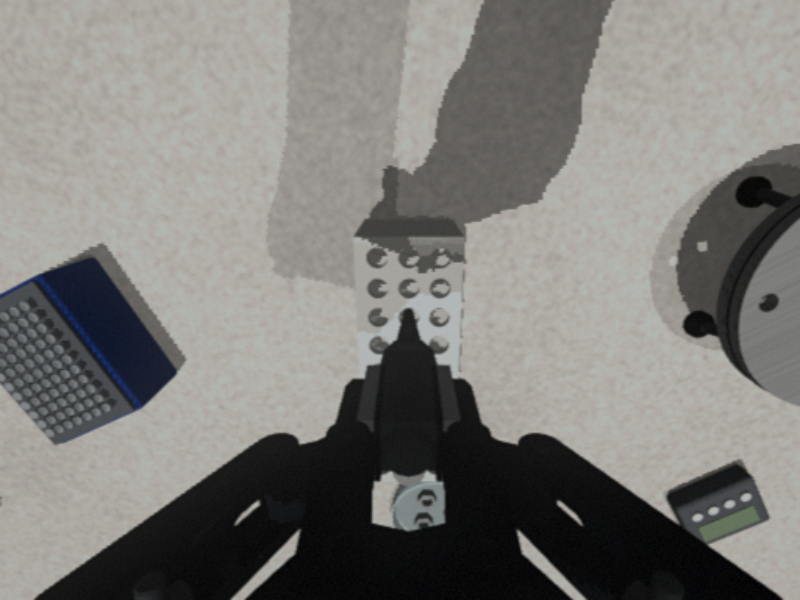

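```bash
python3 -m inch '0.05 -0.006 0.08 -0.0045 0 0 -0.003; 0.05 -0.006 0.16 -0.0045 0 0 -0.003; 0.05 -0.006 0.24 -0.0045 0 0 -0.003; 0.05 -0.006 0.3120 -0.0045 0 0 -0.003; 0.05 -0.006 0.3120 0.015 0 0 -0.003;  0.05 -0.006 0.3120 0.015 0 0 -0.003; 0.05 -0.006 0.3120 0.015 0 0 -0.003' 80
python3 - <<'E'
from h import *
c=save('wrist');im=c['img']
s=telemetry.sense();e=s['eef_pos']
print(proj(c,[e[0],e[1],e[2]-.0806]),proj(c,[.5144,.0813,.09]),proj(c,[.5119,.0816,.09]))
plan([.5119,.0816,.18],173.5)
cv2.imwrite('pics/w5.png',cv2.convertScaleAbs(cv2.resize(im[140:260,200:320],(720,600)[:2] and (600,600),interpolation=cv2.INTER_NEAREST),alpha=1.5))
E
```

```text
clock: 5.48
eef_pos: [0.5126, 0.0793, 0.1958]
tcp_rot: [0.058, 0.998, -0.001, -0.001]
force: [-0.7, -0.7, -1.6]
grip_width: 0.202
[260.09328074 200.40076118] [262.33122031 192.19348464] [262.3444774  189.71486264]
t 5.53 pos [0.5129 0.0794 0.1963] yaw 173.3 dist 0.016
shift [0.0016 0.0028 0.0217] turn [-0.0008 -0.0004 -0.0037] F [-0.15 -0.69 -1.43]
```

View pics/w5.png

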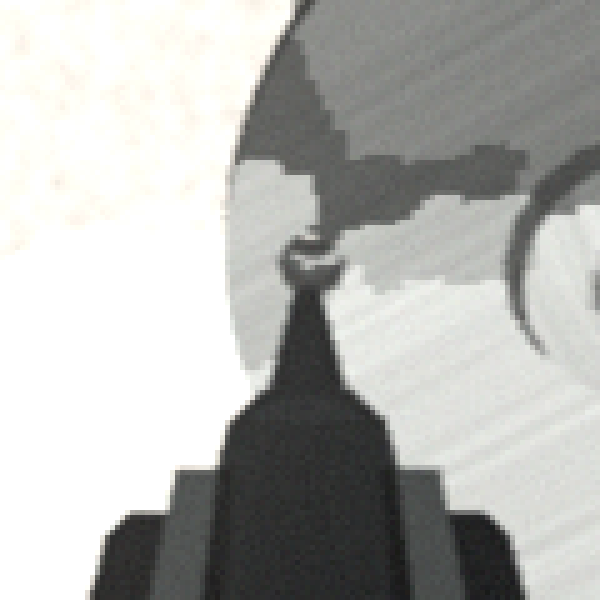

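Run:
```python
from h import *
c=np.load('pics/wrist.npz');g=cv2.cvtColor(c['img'],cv2.COLOR_BGR2GRAY)
np.set_printoptions(linewidth=200)
print(g[184:222,252:274])
print('hole',onz(c,262,192,.09).round(4),'tip',onz(c,261.7,198.5,.1155).round(4), onz(c,261.7,200.5,.1155).round(4))
```

```text
[[136 136 137 138 137 137 134 131 135 131 126 101  68  62  62  62  63  61  59  61  71  76]
 [139 139 139 136 134 133 132 135 131 107  76  68  62  63  62  60  65  74  76  78 110 133]
 [139 139 134 134 135 132 136 131 135 119  95  80  61  63  62  68 105 132 132 134 135 135]
 [136 133 132 133 133 133 112  89 107 134 132 103  67  61  63  77 111 134 136 136 130 130]
 [133 134 134 136 131 111  74  54  58  62  63  60  52  56  74 112 135 134 134 132 128 133]
 [134 135 133 137 116  81  58  52  52  49  47  48  46  52  78 113 131 133 132 129 130 130]
 [136 138 132 128  97  67  79  78  64  58  56  59  59  82 110 125 128 130 130 131 129 128]
 [132 132 126 112  84  68  98 120 116  99  93  91 108 126 128 111 106 120 129 130 128 127]
 [131 129 127 105  64  61  64  73 106 127 127 120 123 125 121  94  80 109 131 130 129 127]
 [129 132 133 113  75  56  61  67  98 120 100  71  67  68  60  54  82 122 143 153 143 132]
 [133 132 135 127  89  54  53  58  63  67  64  60  59  58  52  54 101 140 155 156 146 129]
 [136 138 136 136 103  58  53  53  56  60  59  56  56  51  49  64 122 156 157 155 141 128]
 [139 13
[... 1736 characters left out ...]
36  34  33  35  34  37  36  35  33  32  34  28  36  93 139 154 149 150 149]
 [154 123  63  36  31  32  33  37  34  31  34  34  34  31  33  31  70 122 148 149 147 148]
 [145 106  51  37  35  35  35  33  34  34  33  33  31  35  33  35  59  97 128 148 149 147]
 [ 73  44  35  32  32  36  34  34  34  35  33  32  36  34  31  34  37  42  68 119 146 150]
 [ 38  32  34  34  36  36  34  38  35  38  37  36  36  34  35  34  32  31  36  69 119 145]
 [ 32  35  37  37  40  37  39  38  38  36  39  37  40  38  35  38  34  33  34  37  70 118]
 [ 37  38  41  39  39  36  37  37  34  35  35  39  38  40  37  37  34  36  33  32  35  57]]
hole [0.5142 0.081  0.09  ] tip [0.5113 0.081  0.1155] [0.5132 0.0808 0.1155]
```

```bash
python3 -m inch '0.05 0.0014 0.0009 0.015 0 0 0; 0.05 0.0014 0.0009 0.028 0 0 0; 0.05 0.0014 0.0009 0.028 0 0 0; 0.05 0.0014 0.0009 0.028 0 0 0' 80
python3 - <<'E'
from h import *
c=save('wrist');im=c['img']
plan([.5119,.0802,.165],None)
cv2.imwrite('pics/w6.png',cv2.convertScaleAbs(cv2.resize(im[160:240,220:300],(600,600),interpolation=cv2.INTER_NEAREST),alpha=1.5))
E
```

```text
clock: 6.02
eef_pos: [0.512, 0.0818, 0.1754]
tcp_rot: [0.057, 0.998, -0.0, 0.0]
force: [-0.8, 0.1, -1.8]
grip_width: 0.197
t 6.08 pos [0.5121 0.0818 0.1756] yaw 173.5 dist 0.011
shift [ 0.     -0.0022  0.0141] turn [0.0001 0.0005 0.    ] F [ 0.3  -0.81 -2.16]
```

View pics/w6.png

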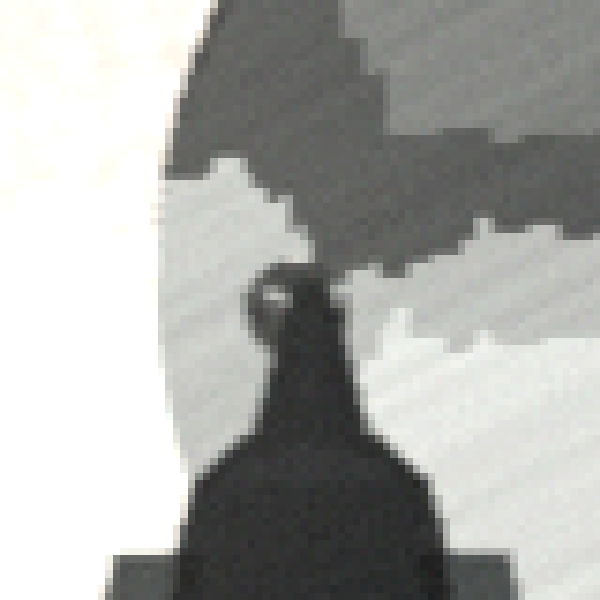

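```bash
python3 -m inch '0.05 0.0005 -0.0022 0 0 0 0; 0.05 0.0005 -0.0022 0 0 0 0; 0.05 0.0005 -0.0022 0.004 0 0 0; 0.05 0.0005 -0.0022 0.004 0 0 0' 80
python3 - <<'E'
from h import *
c=save('wrist');im=c['img']
plan([.5117,.0802,.165],None)
cv2.imwrite('pics/w7.png',cv2.convertScaleAbs(cv2.resize(im[160:240,220:300],(600,600),interpolation=cv2.INTER_NEAREST),alpha=1.5))
E
```

```text
clock: 6.58
eef_pos: [0.5111, 0.0802, 0.1722]
tcp_rot: [0.057, 0.998, -0.0, -0.0]
force: [0.4, 1.0, -1.7]
grip_width: 0.2
t 6.62 pos [0.5112 0.0803 0.1723] yaw 173.5 dist 0.007
shift [-0.0006 -0.      0.0097] turn [-0.0001 -0.0004  0.    ] F [ 0.74  0.09 -1.2 ]
```

View pics/w7.png

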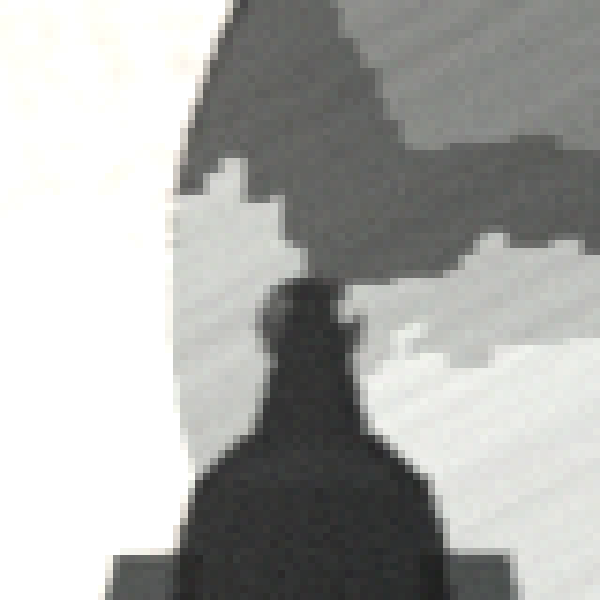

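```bash
python3 -m inch '0.05 -0.001 0 0 0 0 0; 0.05 -0.001 0 0.003 0 0 0; 0.05 -0.001 0 0.003 0 0 0' 80; python3 -m inch '0.05 0 0 0.003 0 0 0; 0.05 0 0 0.003 0 0 0'
```

```text
clock: 7.0
eef_pos: [0.512, 0.0802, 0.17]
tcp_rot: [0.057, 0.998, -0.0, -0.0]
force: [-0.2, -0.5, -0.4]
grip_width: 0.198
clock: 7.25
eef_pos: [0.5119, 0.0801, 0.1677]
tcp_rot: [0.057, 0.998, -0.0, -0.0]
force: [0.2, -0.1, -1.3]
grip_width: 0.199
```

Tip is now below the cover face with no contact; continuing toward the base face.

```bash
for i in 1; do python3 -m inch '0.05 0 0 0.003 0 0 0; 0.05 0 0 0.003 0 0 0'; done;  python3 -m inch '0.05 0 0 0.003 0 0 0; 0.05 0 0 0.003 0 0 0'; python3 -m inch '0.05 0 0 0.003 0 0 0; 0.05 0 0 0.003 0 0 0'
```

```text
clock: 7.5
eef_pos: [0.512, 0.0801, 0.1655]
tcp_rot: [0.057, 0.998, -0.0, -0.0]
force: [0.5, -0.5, -1.4]
grip_width: 0.201
clock: 7.75
eef_pos: [0.512, 0.0801, 0.1632]
tcp_rot: [0.057, 0.998, -0.0, -0.0]
force: [0.3, -0.0, -1.3]
grip_width: 0.195
clock: 8.0
eef_pos: [0.512, 0.0802, 0.161]
tcp_rot: [0.057, 0.998, -0.0, -0.0]
force: [-0.4, 0.4, -0.8]
grip_width: 0.2
```

```bash
python3 -m inch '0.05 0 0 0.002 0 0 0; 0.05 0 0 0.002 0 0 0'; python3 -m inch '0.05 0 0 0.002 0 0 0; 0.05 0 0 0.002 0 0 0'
```

```text
clock: 8.25
eef_pos: [0.5121, 0.0802, 0.1596]
tcp_rot: [0.057, 0.998, 0.0, 0.0]
force: [-0.6, 0.3, -0.9]
grip_width: 0.203
clock: 8.5
eef_pos: [0.5121, 0.0801, 0.1581]
tcp_rot: [0.057, 0.998, -0.0, 0.0]
force: [0.0, -0.2, -1.7]
grip_width: 0.199
```

```bash
python3 -m inch '0.05 0 0 0.003 0 0 0; 0.05 0 0 0.003 0 0 0'; python3 -m inch '0.05 0 0 0.003 0 0 0; 0.05 0 0 0.003 0 0 0';python3 -m inch '0.05 0 0 0.003 0 0 0; 0.05 0 0 0.003 0 0 0'
```

```text
clock: 8.75
eef_pos: [0.5122, 0.0802, 0.1558]
tcp_rot: [0.057, 0.998, -0.0, 0.0]
force: [0.7, 0.5, -1.9]
grip_width: 0.194
clock: 9.0
eef_pos: [0.5123, 0.0802, 0.1536]
tcp_rot: [0.057, 0.998, 0.0, 0.0]
force: [1.0, -0.8, -1.0]
grip_width: 0.207
clock: 9.25
eef_pos: [0.5123, 0.0801, 0.1514]
tcp_rot: [0.057, 0.998, 0.0, 0.0]
force: [0.9, 0.1, -1.6]
grip_width: 0.194
```

```bash
python3 -m inch '0.05 0.0004 0 0.003 0 0 0; 0.05 0.0004 0 0.003 0 0 0'; python3 -m inch '0.05 0.0004 0 0.003 0 0 0; 0.05 0.0004 0 0.003 0 0 0';python3 -m inch '0.05 0.0004 0 0.003 0 0 0; 0.05 0.0004 0 0.003 0 0 0'
```

```text
clock: 9.5
eef_pos: [0.5123, 0.0802, 0.1493]
tcp_rot: [0.057, 0.998, 0.0, 0.001]
force: [2.9, -0.3, -2.0]
grip_width: 0.201
clock: 9.75
eef_pos: [0.5123, 0.0802, 0.1471]
tcp_rot: [0.057, 0.998, 0.0, 0.001]
force: [4.9, -0.0, -1.9]
grip_width: 0.199
clock: 10.0
eef_pos: [0.5123, 0.0802, 0.145]
tcp_rot: [0.057, 0.998, 0.0, 0.001]
force: [5.7, -0.7, 0.3]
grip_width: 0.2
```

```bash
python3 -m inch '0.05 0.0005 0 0.003 0 0 0; 0.05 0.0005 0 0.003 0 0 0'; python3 -m inch '0.05 0.0005 0 0.003 0 0 0; 0.05 0.0005 0 0.003 0 0 0';python3 -m inch '0.05 0.0004 0 0.003 0 0 0; 0.05 0.0004 0 0.003 0 0 0'
```

```text
clock: 10.25
eef_pos: [0.5124, 0.0801, 0.1431]
tcp_rot: [0.057, 0.998, 0.0, 0.002]
force: [5.8, -1.7, 0.7]
grip_width: 0.199
clock: 10.5
eef_pos: [0.5122, 0.0802, 0.1412]
tcp_rot: [0.057, 0.998, 0.0, 0.002]
force: [4.8, -1.1, 4.6]
grip_width: 0.201
clock: 10.75
eef_pos: [0.5121, 0.0803, 0.139]
tcp_rot: [0.057, 0.998, 0.0, 0.002]
force: [5.5, -1.4, 3.8]
grip_width: 0.198
```

```bash
python3 -m inch '0.05 0.0005 0 0.003 0 0 0; 0.05 0.0005 0 0.003 0 0 0'; python3 -m inch '0.05 0.0005 0 0.003 0 0 0; 0.05 0.0005 0 0.003 0 0 0';python3 -m inch '0.05 0.0004 0 0.003 0 0 0; 0.05 0.0004 0 0.003 0 0 0'
```

```text
clock: 11.0
eef_pos: [0.5119, 0.0802, 0.1368]
tcp_rot: [0.057, 0.998, 0.0, 0.002]
force: [6.5, -1.4, 4.0]
grip_width: 0.197
clock: 11.25
eef_pos: [0.5116, 0.0803, 0.1346]
tcp_rot: [0.057, 0.998, 0.0, 0.002]
force: [7.1, -1.8, 4.6]
grip_width: 0.197
clock: 11.5
eef_pos: [0.5114, 0.0803, 0.1322]
tcp_rot: [0.057, 0.998, 0.0, 0.003]
force: [6.7, -1.7, 3.3]
grip_width: 0.198
```

```bash
python3 -m inch '0.05 0.0005 0 0.003 0 0 0; 0.05 0.0005 0 0.003 0 0 0'; python3 -m inch '0.05 0.0005 0 0.003 0 0 0; 0.05 0.0005 0 0.003 0 0 0';python3 -m inch '0.05 0.0004 0 0.003 0 0 0; 0.05 0.0004 0 0.003 0 0 0'
```

```text
clock: 11.75
eef_pos: [0.5112, 0.0803, 0.1299]
tcp_rot: [0.057, 0.998, 0.0, 0.003]
force: [6.9, -1.4, 1.9]
grip_width: 0.193
clock: 12.0
eef_pos: [0.5109, 0.0803, 0.1277]
tcp_rot: [0.057, 0.998, 0.0, 0.003]
force: [7.5, -1.3, 1.7]
grip_width: 0.2
clock: 12.25
eef_pos: [0.5107, 0.0804, 0.1255]
tcp_rot: [0.057, 0.998, 0.0, 0.003]
force: [7.3, -2.4, 2.5]
grip_width: 0.199
```

```bash
python3 -m inch '0.05 0.0004 0 0.003 0 0 0; 0.05 0.0004 0 0.003 0 0 0'; python3 -m inch '0.05 0.0002 0 0.003 0 0 0; 0.05 0.0002 0 0.003 0 0 0';python3 -m inch '0.05 0 0 0.003 0 0 0; 0.05 0 0 0.003 0 0 0'
```

```text
clock: 12.5
eef_pos: [0.5106, 0.0804, 0.1233]
tcp_rot: [0.057, 0.998, 0.0, 0.003]
force: [8.1, -2.0, 1.5]
grip_width: 0.201
clock: 12.75
eef_pos: [0.5105, 0.0804, 0.121]
tcp_rot: [0.057, 0.998, 0.0, 0.003]
force: [8.1, -1.7, 0.6]
grip_width: 0.202
clock: 13.0
eef_pos: [0.5104, 0.0804, 0.1187]
tcp_rot: [0.057, 0.998, 0.0, 0.003]
force: [7.1, -1.4, 2.0]
grip_width: 0.203
```

```bash
python3 -m inch '0.05 0 0 0.003 0 0 0; 0.05 0 0 0.003 0 0 0';python3 -m inch '0.05 0 0 0.003 0 0 0; 0.05 0 0 0.003 0 0 0'; python3 -m inch '0.05 0 0 0.0015 0 0 0; 0.05 0 0 0.0015 0 0 0'
```

```text
clock: 13.25
eef_pos: [0.5104, 0.0804, 0.1164]
tcp_rot: [0.057, 0.998, 0.0, 0.003]
force: [8.4, -1.5, 1.0]
grip_width: 0.197
clock: 13.5
eef_pos: [0.5103, 0.0804, 0.1141]
tcp_rot: [0.057, 0.998, 0.0, 0.003]
force: [8.3, -1.8, 1.4]
grip_width: 0.201
clock: 13.75
eef_pos: [0.5104, 0.0804, 0.1131]
tcp_rot: [0.057, 0.998, 0.0, 0.003]
force: [8.0, -0.7, 1.9]
grip_width: 0.2
```

```bash
python3 -m inch '0.05 0 0 0.001 0 0 0; 0.05 0 0 0.001 0 0 0'; python3 -m inch '0.05 0 0 0.001 0 0 0; 0.05 0 0 0.001 0 0 0'
```

```text
clock: 14.0
eef_pos: [0.5104, 0.0804, 0.1124]
tcp_rot: [0.057, 0.998, 0.0, 0.003]
force: [7.0, -1.6, 2.6]
grip_width: 0.199
clock: 14.25
eef_pos: [0.5104, 0.0804, 0.1117]
tcp_rot: [0.057, 0.998, 0.0, 0.003]
force: [8.6, -1.3, 1.6]
grip_width: 0.198
```

```bash
python3 -m inch '0.05 0 0 0.001 0 0 0; 0.05 0 0 0.001 0 0 0'; python3 -m inch '0.05 0 0 0.001 0 0 0; 0.05 0 0 0.001 0 0 0'
```

```text
clock: 14.5
eef_pos: [0.5104, 0.0804, 0.1109]
tcp_rot: [0.057, 0.998, 0.0, 0.003]
force: [7.9, -2.1, 1.7]
grip_width: 0.201
clock: 14.75
eef_pos: [0.5105, 0.0804, 0.1106]
tcp_rot: [0.057, 0.998, 0.0, 0.003]
force: [6.8, -2.5, 5.7]
grip_width: 0.202
```

```bash
python3 -m inch '0.05 0 0 0.0006 0 0 0; 0.05 0 0 0.0006 0 0 0'
```

```text
clock: 15.0
eef_pos: [0.5105, 0.0804, 0.1106]
tcp_rot: [0.057, 0.998, 0.0, 0.003]
force: [4.6, -2.9, 9.2]
grip_width: 0.198
```

```bash
python3 -m inch '0.35 0 0 0 0 0 0; 0.45 0 0 0 0 0 0; 0.45 0 0 0 0 0 0; 0.45 0 0 -0.02 0 0 0; 0.45 0 0 -0.08 0 0 0; 0.45 0.02 0 -0.14 0 0 0; 0.45 0.04 0.02 -0.2 0 0 0; 0.45 0.04 0.02 -0.2 0 0 0; 0.45 0.04 0.02 -0.2 0 0 0'
python3 - <<'E'
from h import *
c=save('wrist');cv2.imwrite('pics/w8.png',cv2.resize(c['img'],(800,600)))
plan([.5437,-.157,.24],173.5)
E
```

```text
clock: 16.12
eef_pos: [0.4792, 0.0988, 0.2588]
tcp_rot: [0.057, 0.998, 0.0, 0.0]
force: [0.3, 0.1, 0.5]
grip_width: 0.45
t 16.18 pos [0.479  0.0985 0.258 ] yaw 173.5 dist 0.264
shift [-0.1245 -0.3286  0.0241] turn [-0.0008 -0.0014 -0.0007] F [-0.48  0.17  0.72]
```

View pics/w8.png

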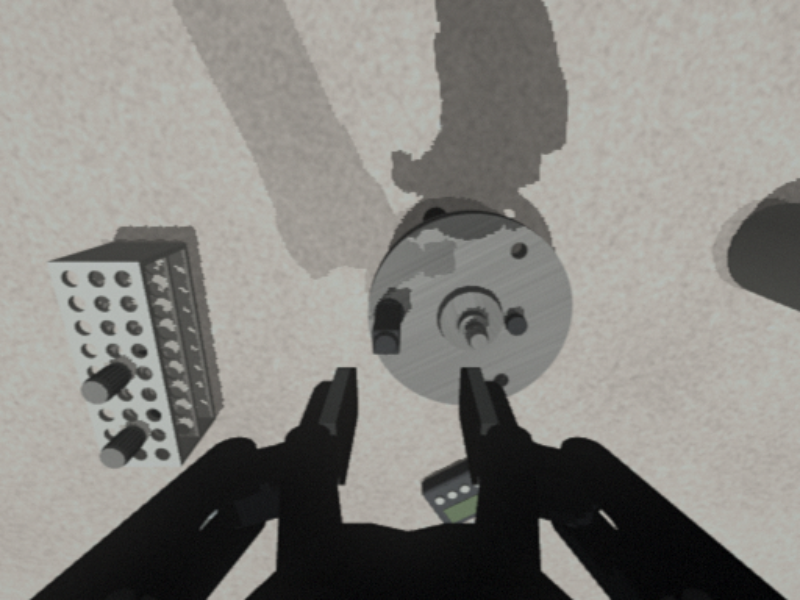

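Run:
```python
from h import *
c=np.load('pics/wrist.npz')
for n,(u,v) in dict(B=(501,380),C=(519,250)).items(): print(n,onz(c,u/1.5625-.2,v/1.5625-.2,.09).round(4))
ce=np.array([.5219,.1438])
for k in range(3):
    a=np.radians(-101.4+120*k);print((ce+.063*np.array([np.cos(a),np.sin(a)])).round(4))
plan([.5435,-.156,.083],173.5)
```

```text
B [0.5804 0.1656 0.09  ]
C [0.4726 0.1835 0.09  ]
[0.5094 0.082 ]
[0.5816 0.1639]
[0.4746 0.1855]
t 16.18 pos [0.479  0.0985 0.258 ] yaw 173.5 dist 0.316
shift [-0.1243 -0.3272  0.2335] turn [-0.0008 -0.0014 -0.0007] F [-0.48  0.17  0.72]
```

```bash
python3 -m inch '0.5 -0.03 -0.08 0 0 0 0; 0.5 -0.06 -0.16 0 0 0 0; 0.5 -0.09 -0.24 0 0 0 0; 0.5 -0.1243 -0.3272 0.03 0 0 0; 0.5 -0.1243 -0.3272 0.08 0 0 0; 0.5 -0.1243 -0.3272 0.14 0 0 0; 0.5 -0.1243 -0.3272 0.19 0 0 0; 0.5 -0.1243 -0.3272 0.233 0 0 0; 0.5 -0.1243 -0.3272 0.233 0 0 0; 0.5 -0.1243 -0.3272 0.233 0 0 0' 60
python3 - <<'E'
from h import *
c=save('wrist');cv2.imwrite('pics/w9.png',cv2.resize(c['img'],(800,600)))
plan([.5435,-.156,.083],173.5)
E
```

```text
clock: 17.42
eef_pos: [0.5445, -0.156, 0.0842]
tcp_rot: [0.057, 0.998, -0.0, -0.0]
force: [0.8, -0.4, -0.3]
grip_width: 0.502
t 17.48 pos [ 0.545  -0.156   0.0848] yaw 173.5 dist 0.002
shift [ 0.002  -0.0003  0.0024] turn [-0.0005  0.0018 -0.0008] F [-0.01 -0.32  0.19]
```

View pics/w9.png

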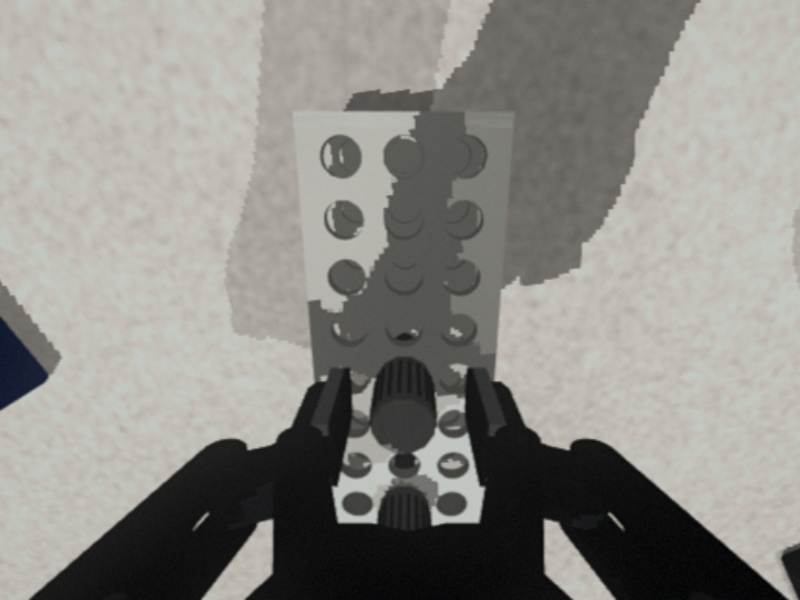

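```bash
python3 -m inch '0.1 0 0 0 0 0 0; 0.05 0 0 0 0 0 0; 0.05 0 0 0 0 0 0; 0.05 0 0 0 0 0 0; 0.05 0 0 -0.03 0 0 0; 0.05 0 0 -0.08 0 0 0; 0.05 0 0 -0.15 0 0 0; 0.05 0 0 -0.2 0 0 0; 0.05 0 0 -0.2 0 0 0; 0.05 0 0 -0.2 0 0 0' 60
python3 - <<'E'
from h import *
c=save('wrist');cv2.imwrite('pics/w10.png',cv2.resize(c['img'],(800,600)))
plan([.5812,.164,.235],173.5)
E
```

```text
clock: 18.73
eef_pos: [0.5437, -0.155, 0.2333]
tcp_rot: [0.057, 0.998, 0.0, -0.0]
force: [-0.4, -0.3, -0.9]
grip_width: 0.231
t 18.77 pos [ 0.5435 -0.155   0.2327] yaw 173.5 dist 0.321
shift [-0.0019  0.4283 -0.0029] turn [ 0.0004 -0.0026  0.    ] F [-0.11 -0.26 -1.4 ]
```

View pics/w10.png

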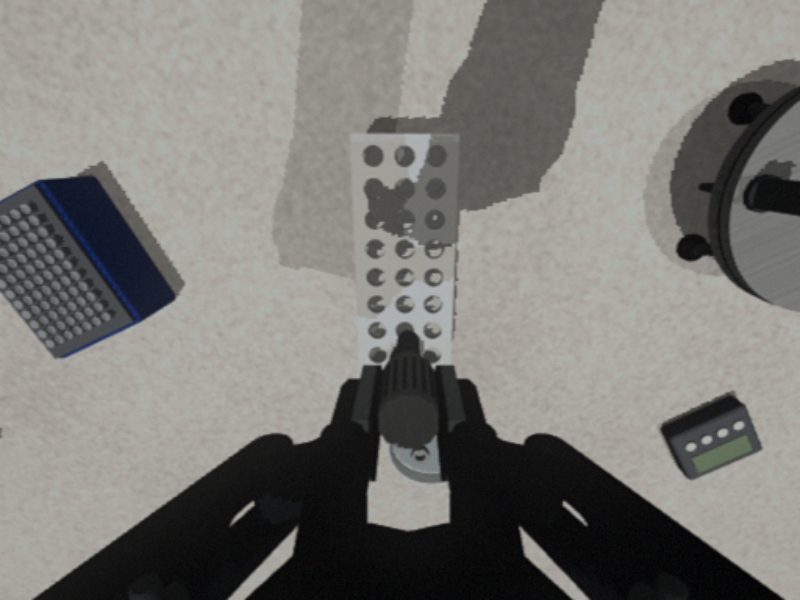

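```bash
python3 -m inch '0.05 0 0.08 0 0 0 0; 0.05 0 0.16 0 0 0 0; 0.05 0 0.24 0 0 0 0; 0.05 -0.002 0.32 0 0 0 0; 0.05 -0.002 0.4 0 0 0 0; 0.05 -0.002 0.427 0.02 0 0 0; 0.05 -0.002 0.427 0.08 0 0 0; 0.05 -0.002 0.427 0.105 0 0 0; 0.05 -0.002 0.427 0.105 0 0 0; 0.05 -0.002 0.427 0.105 0 0 0' 60
python3 - <<'E'
from h import *
c=save('wrist');im=c['img']
plan([.5812,.164,.14],173.5)
cv2.imwrite('pics/w11.png',cv2.convertScaleAbs(cv2.resize(im[150:270,190:350],(800,600),interpolation=cv2.INTER_NEAREST),alpha=1.5))
E
```

```text
clock: 20.02
eef_pos: [0.5831, 0.162, 0.1562]
tcp_rot: [0.057, 0.998, 0.0, 0.001]
force: [-0.6, -0.1, -0.8]
grip_width: 0.238
t 20.07 pos [0.5832 0.1623 0.1566] yaw 173.4 dist 0.017
shift [0.003  0.002  0.0221] turn [ 0.0013  0.003  -0.0015] F [ 0.98 -0.31 -0.96]
```

View pics/w11.png

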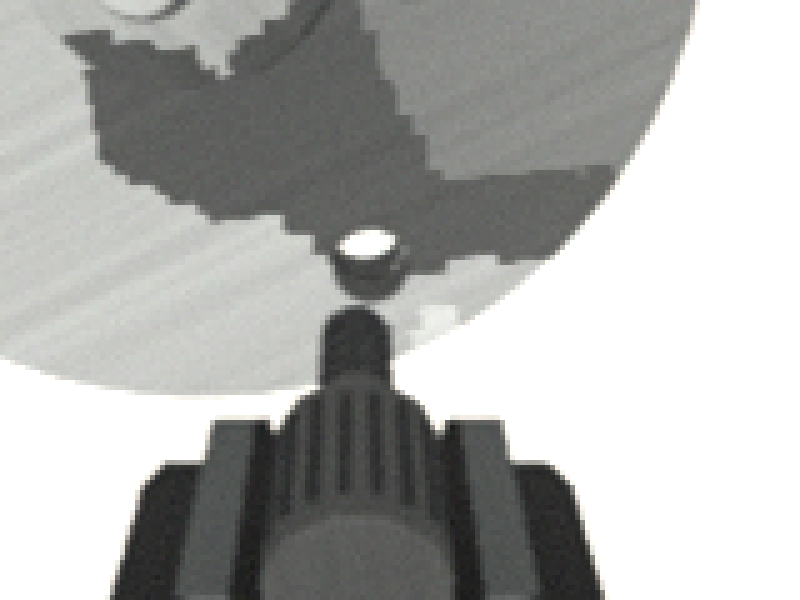

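Run:
```python
from h import *
c=np.load('pics/wrist.npz')
h=onz(c,263.3,202.5,.09);t=onz(c,260.7,213.5,.1081);print(h,t)
d=(h-t)[:2]
s=telemetry.sense();M=R.from_quat(s['tcp_rot']).as_matrix();print(s['eef_pos'],'rel shift',(M.T@np.array([*d,0])/.75).round(4), d)
```

```text
[0.58048965 0.1653113  0.09      ] [0.58211068 0.16297936 0.1081    ]
[0.58324637 0.16225746 0.15657771] rel shift [ 0.0025  0.0028 -0.    ] [-0.00162103  0.00233195]
```

```bash
python3 -m inch '0.05 0.0026 0.0027 0 0 0 0; 0.05 0.0026 0.0027 0.01 0 0 0; 0.05 0.0026 0.0027 0.0175 0 0 0; 0.05 0.0026 0.0027 0.0175 0 0 0' 60
python3 - <<'E'
from h import *
c=save('wrist');im=c['img']
plan([.581,.1646,.14],173.5)
cv2.imwrite('pics/w12.png',cv2.convertScaleAbs(cv2.resize(im[150:270,190:350],(800,600),interpolation=cv2.INTER_NEAREST),alpha=1.5))
E
```

```text
clock: 20.58
eef_pos: [0.5799, 0.1647, 0.1412]
tcp_rot: [0.057, 0.998, -0.0, -0.001]
force: [-0.9, -0.6, -1.3]
grip_width: 0.232
t 20.62 pos [0.5802 0.1647 0.1415] yaw 173.5 dist 0.002
shift [-0.0011 -0.      0.002 ] turn [-0.0006 -0.0009 -0.0003] F [ 0.32 -0.49 -1.23]
```

View pics/w12.png

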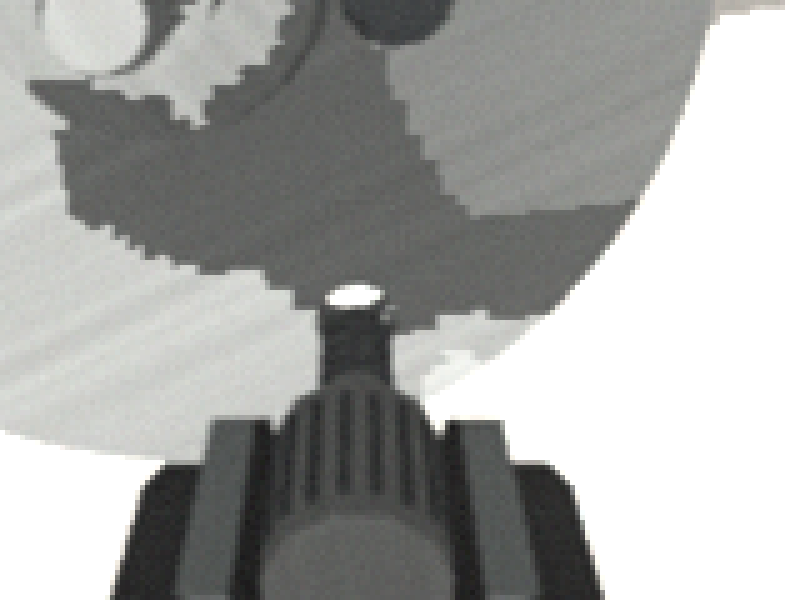

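```bash
python3 -m inch '0.05 0 0 0.003 0 0 0; 0.05 0 0 0.003 0 0 0';python3 -m inch '0.05 0 0 0.003 0 0 0; 0.05 0 0 0.003 0 0 0'; python3 -m inch '0.05 0 0 0.003 0 0 0; 0.05 0 0 0.003 0 0 0';python3 -m inch '0.05 0 0 0.003 0 0 0; 0.05 0 0 0.003 0 0 0'
```

```text
clock: 20.88
eef_pos: [0.5804, 0.1648, 0.1396]
tcp_rot: [0.057, 0.998, -0.0, -0.0]
force: [-0.7, -0.2, -0.3]
grip_width: 0.231
clock: 21.12
eef_pos: [0.5803, 0.1648, 0.1373]
tcp_rot: [0.057, 0.998, -0.0, -0.0]
force: [-0.8, 0.5, -0.6]
grip_width: 0.235
clock: 21.38
eef_pos: [0.5803, 0.1648, 0.135]
tcp_rot: [0.057, 0.998, -0.0, -0.0]
force: [-0.2, -0.1, -1.5]
grip_width: 0.233
clock: 21.62
eef_pos: [0.5803, 0.1648, 0.1327]
tcp_rot: [0.057, 0.998, -0.0, -0.0]
force: [-0.6, 0.3, -0.2]
grip_width: 0.236
```

```bash
python3 -m inch '0.05 0 0 0.003 0 0 0; 0.05 0 0 0.003 0 0 0';python3 -m inch '0.05 0 0 0.003 0 0 0; 0.05 0 0 0.003 0 0 0'; python3 -m inch '0.05 0 0 0.003 0 0 0; 0.05 0 0 0.003 0 0 0';python3 -m inch '0.05 0 0 0.003 0 0 0; 0.05 0 0 0.003 0 0 0'
```

```text
clock: 21.88
eef_pos: [0.5803, 0.1648, 0.1305]
tcp_rot: [0.057, 0.998, -0.0, -0.0]
force: [0.2, -0.2, -0.8]
grip_width: 0.236
clock: 22.12
eef_pos: [0.5803, 0.1648, 0.1283]
tcp_rot: [0.057, 0.998, -0.0, -0.0]
force: [-0.8, 0.1, 0.0]
grip_width: 0.231
clock: 22.38
eef_pos: [0.5802, 0.1648, 0.126]
tcp_rot: [0.057, 0.998, -0.0, -0.0]
force: [1.0, -0.3, 0.5]
grip_width: 0.237
clock: 22.62
eef_pos: [0.5803, 0.1647, 0.1238]
tcp_rot: [0.057, 0.998, -0.0, -0.0]
force: [0.9, -0.8, 0.1]
grip_width: 0.232
```

```bash
python3 -m inch '0.05 0 0 0.004 0 0 0; 0.05 0 0 0.008 0 0 0; 0.05 0 0 0.008 0 0 0'; python3 -m inch '0.05 0 0 0.004 0 0 0; 0.05 0 0 0.008 0 0 0;  0.05 0 0 0.012 0 0 0; 0.05 0 0 0.012 0 0 0'; python3 -m inch '0.05 0 0 0.004 0 0 0; 0.05 0 0 0.008 0 0 0; 0.05 0 0 0.008 0 0 0'
```

```text
clock: 23.0
eef_pos: [0.5802, 0.1647, 0.1176]
tcp_rot: [0.057, 0.998, -0.0, -0.0]
force: [0.2, -0.7, -1.3]
grip_width: 0.235
clock: 23.5
eef_pos: [0.5803, 0.1647, 0.1086]
tcp_rot: [0.057, 0.998, -0.0, -0.0]
force: [-0.3, -0.3, -0.9]
grip_width: 0.237
clock: 23.88
eef_pos: [0.5803, 0.1647, 0.1026]
tcp_rot: [0.057, 0.998, -0.0, -0.0]
force: [0.7, -1.4, -2.1]
grip_width: 0.232
```

```bash
python3 -m inch '0.05 0 0 0.0025 0 0 0; 0.05 0 0 0.0025 0 0 0'; python3 -m inch '0.05 0 0 0.0013 0 0 0; 0.05 0 0 0.0013 0 0 0'; python3 -m inch '0.05 0 0 0.001 0 0 0; 0.05 0 0 0.001 0 0 0'
```

```text
clock: 24.12
eef_pos: [0.5804, 0.1648, 0.101]
tcp_rot: [0.057, 0.998, -0.0, 0.0]
force: [0.4, -1.7, -2.2]
grip_width: 0.235
clock: 24.38
eef_pos: [0.5805, 0.1648, 0.1001]
tcp_rot: [0.057, 0.998, 0.0, 0.0]
force: [1.6, -0.3, -0.8]
grip_width: 0.231
clock: 24.62
eef_pos: [0.5805, 0.1648, 0.0995]
tcp_rot: [0.057, 0.998, 0.0, 0.0]
force: [-0.5, -1.5, 0.7]
grip_width: 0.236
```

```bash
python3 -m inch '0.05 0 0 0.001 0 0 0; 0.05 0 0 0.001 0 0 0'; python3 -m inch '0.05 0 0 0.0008 0 0 0; 0.05 0 0 0.0008 0 0 0'
```

```text
clock: 24.88
eef_pos: [0.5806, 0.1648, 0.0994]
tcp_rot: [0.057, 0.998, 0.0, 0.0]
force: [-1.7, -1.5, 5.6]
grip_width: 0.237
clock: 25.12
eef_pos: [0.5806, 0.1648, 0.0994]
tcp_rot: [0.057, 0.998, 0.0, 0.0]
force: [-3.5, -1.9, 10.4]
grip_width: 0.229
```

```bash
python3 -m inch '0.35 0 0 0 0 0 0; 0.45 0 0 0 0 0 0; 0.45 0 0 0 0 0 0; 0.45 0 0 -0.02 0 0 0; 0.45 0 0 -0.08 0 0 0; 0.45 0 0 -0.14 0 0 0; 0.45 0 0 -0.19 0 0 0; 0.45 0 0 -0.19 0 0 0; 0.45 0 0 -0.19 0 0 0'
python3 - <<'E'
from h import *
c=save('wrist');cv2.imwrite('pics/w13.png',cv2.resize(c['img'],(800,600)))
plan([.605,-.163,.0835],173.5)
E
```

```text
clock: 26.25
eef_pos: [0.58, 0.1648, 0.2405]
tcp_rot: [0.057, 0.998, 0.0, -0.0]
force: [0.3, -0.2, -0.1]
grip_width: 0.45
t 26.30 pos [0.5797 0.1647 0.2398] yaw 173.5 dist 0.364
shift [-0.0834 -0.4301  0.2085] turn [-0.0008 -0.0019 -0.0002] F [ 1.07 -0.9  -0.09]
```

View pics/w13.png

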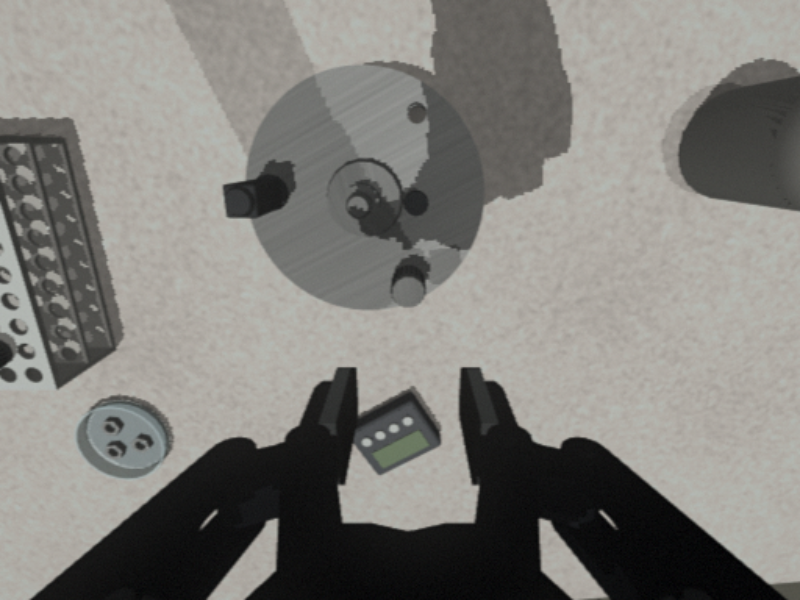

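Pin at (258,195) stands, and bolt 1 knob at (409,280) is seated upright. The free hole is at (417,112). Fetching the second bolt.

```bash
python3 -m inch '0.5 -0.02 -0.08 0 0 0 0; 0.5 -0.04 -0.16 0 0 0 0; 0.5 -0.06 -0.24 0 0 0 0; 0.5 -0.08 -0.32 0 0 0 0; 0.5 -0.0834 -0.4 0 0 0 0; 0.5 -0.0834 -0.43 0.03 0 0 0; 0.5 -0.0834 -0.43 0.1 0 0 0; 0.5 -0.0834 -0.43 0.16 0 0 0; 0.5 -0.0834 -0.43 0.2075 0 0 0; 0.5 -0.0834 -0.43 0.2075 0 0 0; 0.5 -0.0834 -0.43 0.2075 0 0 0' 60
python3 - <<'E'
from h import *
c=save('wrist');cv2.imwrite('pics/w14.png',cv2.resize(c['img'],(800,600)))
plan([.605,-.163,.0835],173.5)
E
```

```text
clock: 27.68
eef_pos: [0.6064, -0.163, 0.0855]
tcp_rot: [0.057, 0.998, -0.0, 0.0]
force: [0.1, 0.1, 0.8]
grip_width: 0.497
t 27.73 pos [ 0.607  -0.1631  0.0863] yaw 173.5 dist 0.003
shift [ 0.0026 -0.0002  0.0037] turn [-0.0004  0.0027 -0.0003] F [ 1.26 -0.53 -0.14]
```

View pics/w14.png

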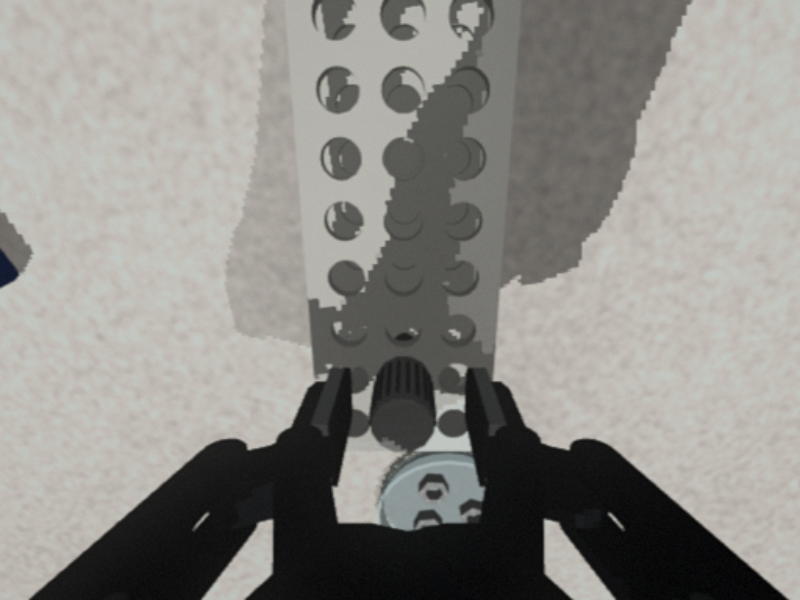

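```bash
python3 -m inch '0.1 0 0 0 0 0 0; 0.05 0 0 0 0 0 0; 0.05 0 0 0 0 0 0; 0.05 0 0 0 0 0 0; 0.05 0 0 -0.03 0 0 0; 0.05 0 0 -0.08 0 0 0; 0.05 0 0 -0.15 0 0 0; 0.05 0 0 -0.22 0 0 0; 0.05 0 0 -0.22 0 0 0; 0.05 0 0 -0.22 0 0 0' 60
python3 - <<'E'
from h import *
plan([.4735,.184,.24],173.5)
E
```

```text
clock: 28.98
eef_pos: [0.6054, -0.1623, 0.2496]
tcp_rot: [0.057, 0.998, 0.0, -0.0]
force: [0.0, -0.4, -1.0]
grip_width: 0.235
t 28.98 pos [ 0.6054 -0.1623  0.2496] yaw 173.5 dist 0.371
shift [0.2271 0.4389 0.0132] turn [ 0.0006 -0.0006 -0.0001] F [ 0.02 -0.36 -0.96]
```

```bash
python3 -m inch '0.05 0.035 0.07 0 0 0 0; 0.05 0.07 0.14 0 0 0 0; 0.05 0.105 0.21 0 0 0 0; 0.05 0.14 0.28 0 0 0 0; 0.05 0.175 0.35 0 0 0 0; 0.05 0.21 0.41 0 0 0 0; 0.05 0.227 0.439 0.03 0 0 0; 0.05 0.227 0.439 0.08 0 0 0; 0.05 0.227 0.439 0.122 0 0 0; 0.05 0.227 0.439 0.122 0 0 0; 0.05 0.227 0.439 0.122 0 0 0' 60
python3 - <<'E'
from h import *
c=save('wrist');im=c['img']
plan([.4735,.184,.14],173.5)
cv2.imwrite('pics/w15.png',cv2.convertScaleAbs(cv2.resize(im[150:270,190:350],(800,600),interpolation=cv2.INTER_NEAREST),alpha=1.5))
E
```

```text
clock: 30.35
eef_pos: [0.4744, 0.1837, 0.1586]
tcp_rot: [0.057, 0.998, -0.0, -0.0]
force: [0.8, 0.2, -0.8]
grip_width: 0.236
t 30.40 pos [0.4748 0.1839 0.1592] yaw 173.5 dist 0.019
shift [ 0.0017 -0.0001  0.0256] turn [ 0.0008  0.0014 -0.0006] F [ 0.29  0.31 -0.42]
```

View pics/w15.png

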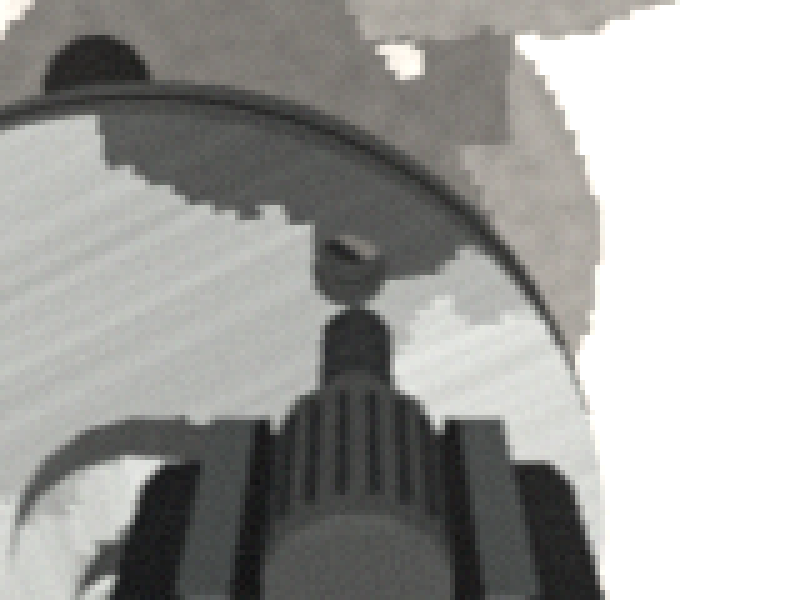

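Run:
```python
from h import *
c=np.load('pics/wrist.npz')
h=onz(c,190+350/5-.5,150+270/5-.5,.09);s=telemetry.sense();t=onz(c,190+356.5/5-.5,150+323/5-.5,s['eef_pos'][2]-.0495);print(h,t)
d=(h-t)[:2]
M=R.from_quat(s['tcp_rot']).as_matrix();print(s['eef_pos'],'rel shift',(M.T@np.array([*d,0])/.75).round(4), d)
```

```text
[0.47307759 0.18364026 0.09      ] [0.47412653 0.18461737 0.10970097]
[0.47477975 0.18388279 0.15920097] rel shift [ 0.0012 -0.0015 -0.    ] [-0.00104894 -0.00097712]
```

```bash
python3 -m inch '0.05 0.0013 -0.0014 0 0 0 0; 0.05 0.0013 -0.0014 0.01 0 0 0; 0.05 0.0013 -0.0014 0.0205 0 0 0; 0.05 0.0013 -0.0014 0.0205 0 0 0' 60
python3 - <<'E'
from h import *
c=save('wrist');im=c['img']
plan([.4735,.1828,.14],173.5)
cv2.imwrite('pics/w16.png',cv2.convertScaleAbs(cv2.resize(im[150:270,190:350],(800,600),interpolation=cv2.INTER_NEAREST),alpha=1.5))
E
```

```text
clock: 30.9
eef_pos: [0.4725, 0.1825, 0.1422]
tcp_rot: [0.057, 0.998, -0.0, -0.001]
force: [-1.0, -0.5, 0.1]
grip_width: 0.233
t 30.95 pos [0.4728 0.1827 0.1426] yaw 173.5 dist 0.003
shift [-0.0009  0.0003  0.0034] turn [-0.0007 -0.001  -0.0003] F [ 0.05  0.49 -1.05]
```

View pics/w16.png

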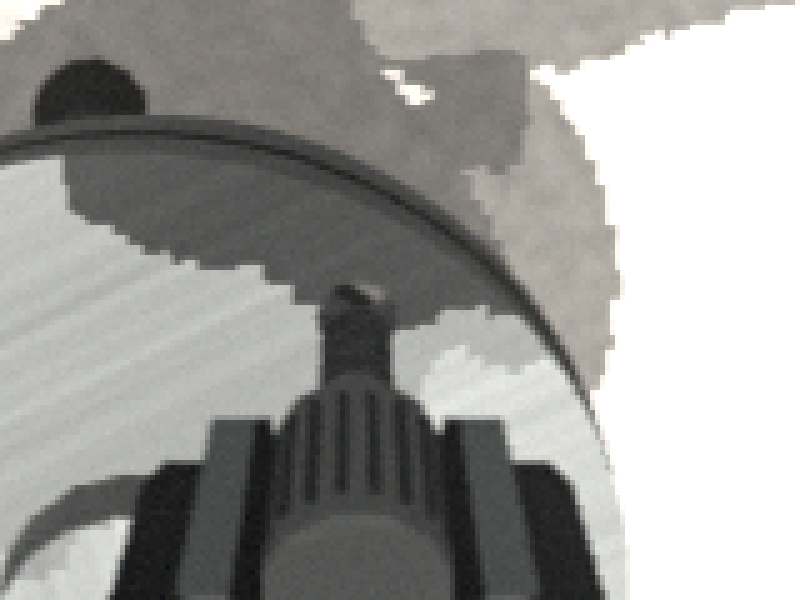

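Shank (centre x≈357) lies over the hole (320–395), same geometry as the first bolt. Descending.

```bash
python3 -m inch '0.05 0 0 0.003 0 0 0; 0.05 0 0 0.003 0 0 0';python3 -m inch '0.05 0 0 0.003 0 0 0; 0.05 0 0 0.003 0 0 0'; python3 -m inch '0.05 0 0 0.003 0 0 0; 0.05 0 0 0.003 0 0 0';python3 -m inch '0.05 0 0 0.003 0 0 0; 0.05 0 0 0.003 0 0 0'
```

```text
clock: 31.2
eef_pos: [0.4731, 0.1828, 0.1407]
tcp_rot: [0.057, 0.998, -0.0, -0.0]
force: [0.4, -0.6, -1.0]
grip_width: 0.232
clock: 31.45
eef_pos: [0.473, 0.1828, 0.1384]
tcp_rot: [0.057, 0.998, -0.0, -0.0]
force: [-0.1, 0.6, -0.9]
grip_width: 0.231
clock: 31.7
eef_pos: [0.473, 0.1828, 0.1361]
tcp_rot: [0.057, 0.998, -0.0, -0.0]
force: [-0.6, 0.5, -1.2]
grip_width: 0.234
clock: 31.95
eef_pos: [0.4729, 0.1828, 0.1338]
tcp_rot: [0.057, 0.998, -0.0, -0.0]
force: [-0.3, 0.9, -1.1]
grip_width: 0.236
```

```bash
python3 -m inch '0.05 0 0 0.003 0 0 0; 0.05 0 0 0.003 0 0 0';python3 -m inch '0.05 0 0 0.003 0 0 0; 0.05 0 0 0.003 0 0 0'; python3 -m inch '0.05 0 0 0.003 0 0 0; 0.05 0 0 0.003 0 0 0';python3 -m inch '0.05 0 0 0.003 0 0 0; 0.05 0 0 0.003 0 0 0'
```

```text
clock: 32.2
eef_pos: [0.4729, 0.1828, 0.1316]
tcp_rot: [0.057, 0.998, -0.0, -0.0]
force: [-0.4, 0.4, -1.0]
grip_width: 0.234
clock: 32.45
eef_pos: [0.473, 0.1828, 0.1293]
tcp_rot: [0.057, 0.998, -0.0, -0.0]
force: [-0.1, -0.3, -1.2]
grip_width: 0.235
clock: 32.7
eef_pos: [0.4729, 0.1828, 0.1271]
tcp_rot: [0.057, 0.998, -0.0, -0.0]
force: [-0.8, -0.0, -1.3]
grip_width: 0.232
clock: 32.95
eef_pos: [0.473, 0.1828, 0.1248]
tcp_rot: [0.057, 0.998, -0.0, -0.0]
force: [0.3, 0.1, -0.2]
grip_width: 0.232
```

```bash
python3 -m inch '0.05 0 0 0.004 0 0 0; 0.05 0 0 0.004 0 0 0'; python3 -m inch '0.05 0 0 0.004 0 0 0; 0.05 0 0 0.008 0 0 0; 0.05 0 0 0.008 0 0 0'; python3 -m inch '0.05 0 0 0.004 0 0 0; 0.05 0 0 0.008 0 0 0; 0.05 0 0 0.008 0 0 0'; python3 -m inch '0.05 0 0 0.004 0 0 0; 0.05 0 0 0.008 0 0 0; 0.05 0 0 0.008 0 0 0'
```

```text
clock: 33.2
eef_pos: [0.4729, 0.1827, 0.1217]
tcp_rot: [0.057, 0.998, -0.0, -0.0]
force: [0.6, -0.3, -1.2]
grip_width: 0.236
clock: 33.58
eef_pos: [0.4729, 0.1827, 0.1157]
tcp_rot: [0.057, 0.998, -0.0, -0.0]
force: [0.5, -0.1, -0.9]
grip_width: 0.233
clock: 33.95
eef_pos: [0.4729, 0.1827, 0.1097]
tcp_rot: [0.057, 0.998, -0.0, -0.0]
force: [-0.2, -0.5, -1.0]
grip_width: 0.236
clock: 34.33
eef_pos: [0.4729, 0.1828, 0.1037]
tcp_rot: [0.057, 0.998, -0.0, -0.0]
force: [-0.3, -0.6, -0.8]
grip_width: 0.231
```

```bash
python3 -m inch '0.05 0 0 0.0025 0 0 0; 0.05 0 0 0.0025 0 0 0'; python3 -m inch '0.05 0 0 0.001 0 0 0; 0.05 0 0 0.001 0 0 0'; python3 -m inch '0.05 0 0 0.001 0 0 0; 0.05 0 0 0.001 0 0 0'
```

```text
clock: 34.58
eef_pos: [0.473, 0.1828, 0.102]
tcp_rot: [0.057, 0.998, -0.0, -0.0]
force: [-1.0, -0.0, -0.9]
grip_width: 0.232
clock: 34.83
eef_pos: [0.4731, 0.1828, 0.1014]
tcp_rot: [0.057, 0.998, -0.0, 0.0]
force: [-0.1, 0.7, -0.2]
grip_width: 0.23
clock: 35.08
eef_pos: [0.4732, 0.1828, 0.1008]
tcp_rot: [0.057, 0.998, 0.0, 0.0]
force: [-0.0, -0.1, 1.1]
grip_width: 0.232
```

```bash
python3 -m inch '0.05 0 0 0.001 0 0 0; 0.05 0 0 0.001 0 0 0'; python3 -m inch '0.05 0 0 0.0008 0 0 0; 0.05 0 0 0.0008 0 0 0'
```

```text
clock: 35.33
eef_pos: [0.4732, 0.1829, 0.1007]
tcp_rot: [0.057, 0.998, 0.0, 0.0]
force: [-2.7, -0.9, 8.5]
grip_width: 0.232
clock: 35.58
eef_pos: [0.4732, 0.1829, 0.1007]
tcp_rot: [0.057, 0.998, 0.0, 0.0]
force: [-4.7, -1.5, 14.3]
grip_width: 0.239
```

Seated. Release, retreat, and check.

```bash
python3 -m inch '0.35 0 0 0 0 0 0; 0.45 0 0 0 0 0 0; 0.45 0 0 0 0 0 0; 0.45 0 0 -0.02 0 0 0; 0.45 0 0 -0.08 0 0 0; 0.45 0 0 -0.14 0 0 0; 0.45 0.04 0 -0.2 0 0 0; 0.45 0.04 0 -0.2 0 0 0; 0.45 0.04 0 -0.2 0 0 0'
python3 - <<'E'
from h import *
c=save('wrist');cv2.imwrite('pics/w17.png',cv2.resize(c['img'],(800,600)))
c=save('scene');cv2.imwrite('pics/s17.png',cv2.resize(c['img'][130:260,150:390],(800,433),interpolation=cv2.INTER_CUBIC))
P=cloud(c)
print(telemetry.sense()['eef_pos'])
t=save('top');cv2.imwrite('pics/t17.png',cv2.resize(t['img'][120:250,100:420],(800,325),interpolation=cv2.INTER_CUBIC))
E
```

```text
clock: 36.7
eef_pos: [0.4433, 0.1861, 0.2497]
tcp_rot: [0.057, 0.998, 0.0, 0.0]
force: [-0.7, -1.3, -0.7]
grip_width: 0.453
[0.44306812 0.18575476 0.2484763 ]
```

View pics/w17.png

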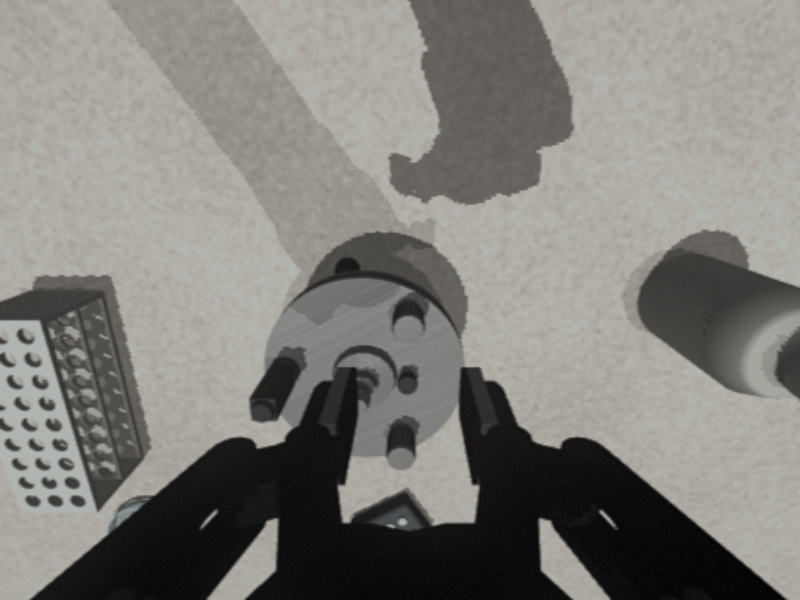

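View pics/s17.png

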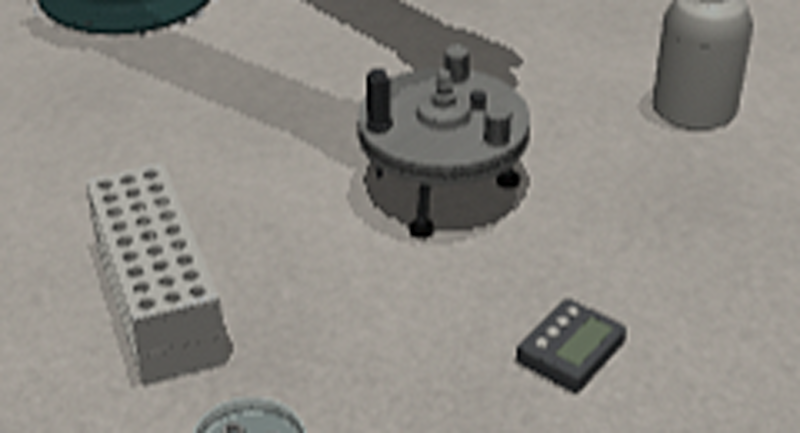

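View pics/t17.png

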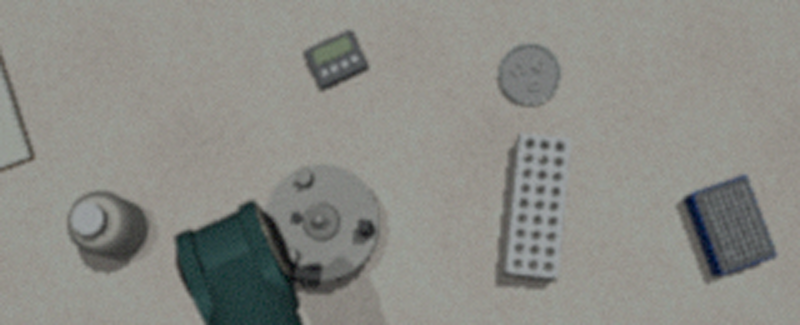

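All three stand upright in the holes, the rack is empty, and the bystanders are unmoved. A quick depth check of the top heights, then hand in.

Run:
```python
from h import *
for n in('wrist','scene'):
    P=cloud(np.load('pics/%s.npz'%n))
    for k,(x,y) in dict(pin=(.5095,.081),b=(.5805,.165),c=(.473,.183)).items():
        m=(np.hypot(P[...,0]-x,P[...,1]-y)<.012)&(P[...,2]<.17);z=P[m][:,2]
        print(n,k,m.sum(),np.percentile(z,[50,90,97]).round(4) if m.sum() else '')
robot.job_done()
```

```text
wrist pin 870 [0.1304 0.1496 0.1505]
wrist b 505 [0.117  0.1223 0.1228]
wrist c 621 [0.1181 0.1225 0.1229]
scene pin 126 [0.1117 0.1506 0.1524]
scene b 94 [0.102  0.1245 0.1258]
scene c 56 [0.1129 0.1239 0.1255]
the job is handed in; nothing more can be done
```

The drift pin is fully home in one hole and both tie bolts are seated in the other two, at about 37 s of the 72 s allowed. I handed the job in; it reports no verdict.

- **Drift pin:** I worked it down in 2–3 mm steps, shifting slightly clockwise so the taper turned the cover into line. Wrist readings peaked at about 9 N, both sideways and downward when seating the collar. The gripper held the handle well clear of the cover.
- **Bolts:** both dropped through without resistance. I stopped pressing when the knobs seated, at about 10 N and 14 N.

Last checks, against the 150 mm and 122 mm expected for flush seating:

| Part | Wrist depth | Scene depth |
|---|---|---|
| Pin top | about 150 mm | about 151 mm |
| Knob tops | about 122–123 mm | about 124–125 mm |

- **Disagreement:** the scene camera read the knobs 2–3 mm high, close to its roughly 2 mm calibration. I trusted the wrist reading and the contact forces.
- **Surroundings:** the pictures showed the pin and bolts upright and the rack empty. The bystanders looked unmoved, which I judged by eye rather than measured. The gripper was clear of everything when I handed in.

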